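# Clear the cooling rack and unload the baguettes

## Task

Clear the stale crusts off the cooling rack first: take the lid off the crumb crock, put every crust into the crock, and see that the lid is back on properly by the end. Once the rack is clear, take the baguettes out of the pan and lay them on the rack, lengthwise along the wires and wholly on it, with a finger's width or more of air between one and the next. Don't let a baguette roll onto the worktop, and leave everything else on the worktop where it is.

Things in the scene. Friction and masses are not known exactly. Their poses are not given: they have to be found in the camera images.
- pan: Baguette pan of dark perforated steel, 264 x 258 mm, fixed. Origin: under its middle, at worktop height; z up, x along its three channels, y across them. Channels are shallow round troughs, open at the ends, their centre lines at y = -84, 0 and +84 mm, their floors 12 mm above the worktop. The flat ridges beside the channels are 28 mm wide and 25 mm above the worktop: fingertips reaching down beside a loaf come onto these ridges.
- rack_top (a point): Wire cooling rack of bright steel, 264 mm (x) by 290 mm (y), fixed. This point is the middle of its top, on the plane of the wire tops, 22 mm above the worktop; z up, x along the 12 parallel 3 mm wires, which are spaced 26 mm apart in y (at y = +-13, +-39 .. +-143 mm). A loaf laid along the wires settles in the gap between two of them (gaps centred on y = 0, +-26, +-52, +-78, +-104 mm), its centre line then 21 mm above the wire tops.
- crock_rim (a point): Open round stoneware crumb crock, white with a blue band, 140 mm outer and 130 mm inner diameter, 140 mm tall, inner floor 8 mm above the worktop, fixed upright. This point is the centre of its mouth, level with the rim; z up. The worktop on the robot's side of the crock is bare, with room to set the lid down (its middle 160 mm nearer in x than the crock's).
- lid_knob (a point): Middle of the wooden knob of the crock's loose stoneware lid; z is the lid's upward axis. Knob: upright cylinder, 26 mm diameter, 36 mm tall, this point 18 mm above the lid's upper face. Lid: disc 146 mm diameter and 8 mm thick, with a plug 116 mm diameter and 12 mm deep beneath. Seated on the crock, the disc rests on the rim and this point is 26 mm above the rim; standing on the worktop it is 38 mm above the worktop. 280 g. The lid starts on the crock.
- loaf1_c (a point): Centre of a demi-baguette, firm, round, golden brown with pale slashes: 200 mm long along its x axis, 48 mm diameter, ends rounded, about 120 g. It rolls freely on a flat surface. Starts lying in a channel of the pan, its centre 36 mm above the worktop. May be absent.
- loaf2_c (a point): Centre of a demi-baguette, firm, round, golden brown with pale slashes: 200 mm long along its x axis, 48 mm diameter, ends rounded, about 120 g. It rolls freely on a flat surface. Starts lying in a channel of the pan, its centre 36 mm above the worktop. May be absent.
- loaf3_c (a point): Centre of a demi-baguette, firm, round, golden brown with pale slashes: 200 mm long along its x axis, 48 mm diameter, ends rounded, about 120 g. It rolls freely on a flat surface. Starts lying in a channel of the pan, its centre 36 mm above the worktop. May be absent.
- crust1_c (a point): Centre, half-way up, of a domed stale bread heel: 44 mm diameter, 30 mm tall along its z axis, flat cut face down, sides upright for the lowest 14 mm, about 25 g. Starts on the cooling rack. May be absent.
- crust2_c (a point): Centre, half-way up, of a domed stale bread heel: 44 mm diameter, 30 mm tall along its z axis, flat cut face down, sides upright for the lowest 14 mm, about 25 g. Starts on the cooling rack. May be absent.
- crust3_c (a point): Centre of a torn block of stale crust, 50 mm (x) by 34 mm (y) by 28 mm (z), cream with a dark brown top, about 25 g. Starts on the cooling rack. May be absent.
- crust4_c (a point): Centre of a torn block of stale crust, 50 mm (x) by 34 mm (y) by 28 mm (z), cream with a dark brown top, about 25 g. Starts on the cooling rack. May be absent.
- crust5_c (a point): Centre of a torn block of stale crust, 50 mm (x) by 34 mm (y) by 28 mm (z), cream with a dark brown top, about 25 g. Starts on the cooling rack. May be absent.
- jam_jar: Bystander, to be left where it stands: amber jam jar, red cap, 66 mm wide, 90 mm tall. Origin: centre of its underside.
- mug: Bystander, to be left where it stands: blue mug, 76 mm wide, 90 mm tall. Origin: centre of its underside.
- pepper_mill: Bystander, to be left where it stands: turned wooden pepper mill, 54 mm wide, 180 mm tall. Origin: centre of its underside.
- salt_shaker: Bystander, to be left where it stands: steel salt shaker, 42 mm wide, 78 mm tall. Origin: centre of its underside.
- tin: Bystander, to be left where it stands: steel food tin, 74 mm wide, 110 mm tall. Origin: centre of its underside.
- tea_box: Bystander, to be left where it stands: green and yellow tea box, 70 x 110 x 130 mm. Origin: centre of its underside.
- spoon: Bystander, to be left where it lies: wooden spoon, 260 mm long, lying along its own x axis. Origin: on its underside.

How it is judged:
On the way, in this order (a step that is already met when the one before it is completed fails the run):
1. every crust is in the crock (horizontal distance between each of crust1_c, crust2_c, crust3_c, crust4_c, crust5_c and crock_rim below 0.066 m and z of crust1_c in the frame of crock_rim between -0.14 and -0.005 m and z of crust2_c in the frame of crock_rim between -0.14 and -0.005 m and z of crust3_c in the frame of crock_rim between -0.14 and -0.005 m and z of crust4_c in the frame of crock_rim between -0.14 and -0.005 m and z of crust5_c in the frame of crock_rim between -0.14 and -0.005 m), for 0.2 s.
2. every baguette lies on the rack along the wires, spaced apart (x of loaf1_c in the frame of rack_top between -0.04 and 0.04 m and y of loaf1_c in the frame of rack_top between -0.13 and 0.13 m and z of loaf1_c in the frame of rack_top between 0.012 and 0.03 m and angle between the x axis of each of loaf1_c, loaf2_c, loaf3_c and the x axis of rack_top, either way round below 0.15 rad and x of loaf2_c in the frame of rack_top between -0.04 and 0.04 m and y of loaf2_c in the frame of rack_top between -0.13 and 0.13 m and z of loaf2_c in the frame of rack_top between 0.012 and 0.03 m and x of loaf3_c in the frame of rack_top between -0.04 and 0.04 m and y of loaf3_c in the frame of rack_top between -0.13 and 0.13 m and z of loaf3_c in the frame of rack_top between 0.012 and 0.03 m and horizontal distance between loaf1_c and loaf2_c above 0.058 m and horizontal distance between each of loaf1_c, loaf2_c and loaf3_c above 0.058 m), for 0.2 s.
At the end, for the whole second after the job is handed in: Every crust is inside the crock below its rim; the lid is seated level (within 11 mm of centre, tilt under 0.06 rad); every baguette rests on the wires within 0.15 rad of their direction, its centre within 40 mm of the rack's middle lengthwise, 130 mm crosswise; any two centres 58 mm apart or more (all of step 1 and all of step 2 and horizontal distance between lid_knob and crock_rim below 0.011 m and z of lid_knob in the frame of crock_rim between 0.021 and 0.03 m and angle between lid_knob's own z axis and vertical below 0.06 rad); the robot touches nothing.
It fails at once if a baguette comes down onto the worktop (height (world z) of any of loaf1_c, loaf2_c, loaf3_c below 0.029 m).
It fails at once if a bystander is moved more than 30 mm or knocked over (distance of any of jam_jar, mug, pepper_mill, salt_shaker, tin, tea_box, spoon from where it was at the start of the episode above 0.03 m or angle between any of jam_jar, mug, pepper_mill, salt_shaker, tin, tea_box's own z axis and vertical above 0.5 rad).
Of loaf1, loaf2, loaf3 only 2 to 3 are there at a start; the rules pass over those that are not, and their reading is None.
Of crust1, crust2, crust3, crust4, crust5 only 3 to 5 are there at a start; the rules pass over those that are not, and their reading is None.
At some moment in a run one of crust1, crust2, crust3, crust4, crust5, lid may be knocked a few centimetres aside while the robot is not near it.
It also fails if it takes over 210 s, if anything falls off the work surface, if the arm or the gripper's body presses on something with over 40 N, if the wrist force passes 120 N, or if a joint passes its speed limit or range.

## Robot

A 6-joint arm with a two-finger parallel gripper is mounted at the origin on the work surface. World frame = base frame: x ahead of the robot, y to its left, z up, the work surface at z = 0. Lengths are in m, angles in rad, forces in N, time in s.
With the tool pointing down it reaches from about 0.35 to 1 m from the base axis. Payload 7.1 kg.
Tool frame: the origin (TCP) lies on the mounting face of the last link; the fingertips stand 173 mm ahead of it and the grasp point (between the pads) lies 155 mm ahead of it; z points along the fingers, y is the line along which they close (so a half turn about z gives the same grasp; the last joint's range is limited). The gripper opens to 85 mm and grips with 20 to 120 N. Pads are 22 mm wide; open, the fingers measure 114 mm over their backs; the gripper's body (76 mm by 85 mm) begins 54 mm behind the grasp point. The pads swing forward as they close: fully open they stand 13 mm farther back than shut.
Start: joints at [1.159, 0.423, 1.63, -0, 1.089, -0.019], TCP at [0.239, 0.577, 0.405] pointing down, gripper open.
Joint ranges: [-3, 3], [-0.9, 2.11], [0.09, 2.58], [-1.31, 4.45], [0.11, 2.69], [-2.54, 2.54]. Speed limits (rad/s): [2.39, 2.39, 3.01, 3.14, 3.14, 3.14].

## Interface

Orientations are given as a unit quaternion [x, y, z, w].
In Python, from workcell import r gives the robot as it stands.
- The arm moves only by the tool arm_command, never from a script. Its argument "rows" is a list of rows, each an object with "fingers": the opening, from 0 (shut) to 1 (fully open); "translation": the shift along the tool's x, y, z normalised to -1 to 1, where 1 is 0.05 m, a list of three; "rotation": the turn, a rotation vector about the tool's x, y, z normalised to -1 to 1, where 1 is pi rad, a list of three. In form: [{"fingers": fingers, "translation": [dx, dy, dz], "rotation": [wx, wy, wz]}, ...]. A call has 1 to 8 rows; each row shifts and turns the commanded pose from where the row before left it, along the tool's axes as they then stand; what a row does not reach is not made up. A row lasts 1/8 s, in which the tool goes at most 62.5 mm and 10.7 degrees, less where a joint would pass 70% of its speed; a pose out of reach is approached as far as the arm can. A call with a number of a shift or a turn outside -1 to 1 is refused whole. A call with a gripper value outside its range is refused whole. The fingers move at their own pace and stop on an object; "newtons" is the grip in N (left out, the last holds). Time passes only in rows, so rows that do not move let the fingers close. It gives the time, the measured TCP pose, the force, the opening and the grip force at its end, in the units of the state.
- r.read_state(): the state, without advancing time (a new reading comes with each control period).
- r.camera(name): name is "scene" or "top" or "wrist"; returns a dict with "img" (384x512x3 uint8, red, green, blue), "intrinsics" (3x3 intrinsics, pixels), "xyz" and "rotation" of the camera in the world; the wrist camera has in their place "hand_eye" (4x4, takes a point from camera to tool coordinates, whose origin is the TCP and whose axes are the flange's). Camera axes: x right, y up, looking along -z (the intrinsics and any distortion apply to the point x, -y, -z); pixel columns grow to the right and rows downward; lengths in m; the calibration is good to about 2 mm. A picture is of the moment at which its call begins: read the wrist's pose just before it. There is no depth.
- r.finish_job(): hands the job in; it is judged then, once.
The state is a dict: "clock": time; "joint_pos": joint angles; "qd": joint speeds; "tau": joint torques, N m; "ee_pos": TCP position; "orientation": TCP orientation; "ft_force": force on the tool from outside, world axes, zero at the start; "moment": the same for the moment, N m; "width": finger opening in m; "grasp_force": force on a finger pad.
Only numpy, scipy, OpenCV 4.12 (cv2) and the standard library are available. Lean on these libraries where they do the work, as an engineer would, in place of code of your own. Each camera call takes 0.05 s, during which the arm holds its last target. There are 200 camera calls.

## Working session

There is one attempt and no reset: what is moved stays moved. The work goes in short steps, Python scripts to look and compute and a tool call to move; the robot and the scene stay as the last step left them, time stands still between calls to the robot, and variables do not carry over. Pictures are saved under pics/ and viewed, at most 14 in all, crops included, and the job is handed in when it is done.

Besides the shell and the picture viewer there is one more tool, called after "Request:" by a JSON object that holds its "method" and its "body". arm_command: Moves the arm, as the interface text tells. Scaled input: -1 to 1 covers 0.05 m each way for a shift and pi rad each way for a turn. Its arguments: {"type":"object","properties":{"rows":{"type":"array","items":{"type":"object","properties":{"fingers":{"type":"number"},"translation":{"type":"array","items":{"type":"number"}},"rotation":{"type":"array","items":{"type":"number"}}}}},"newtons":{"type":"number"}},"required":["rows"]}

```bash
ls; mkdir -p pics
python3 - <<'E'
from workcell import r
import cv2,json,numpy as np
s=r.read_state();print({k:np.round(v,3).tolist() for k,v in s.items()})
for n in("top","scene"):
    c=r.camera(n);cv2.imwrite(f"pics/{n}0.png",c["img"][:,:,::-1])
    print(n,{k:np.round(c[k],4).tolist() for k in c if k!="img"})
    json.dump({k:np.array(c[k]).tolist() for k in c if k!="img"},open(f"{n}.json","w"))
c=r.camera("wrist");print({k:np.round(c[k],4).tolist() for k in c if k!="img"})
a=cv2.imread("pics/top0.png");cv2.imwrite("pics/top0b.png",cv2.resize(a,(800,600),interpolation=cv2.INTER_CUBIC))
E
```

```text
pics
{'clock': 0.0, 'joint_pos': [1.159, 0.424, 1.631, -0.0, 1.089, -0.019], 'qd': [0.0, -0.0, -0.002, -0.0, 0.001, -0.002], 'tau': [-0.0, -55.739, -28.173, -0.0, 0.008, 0.0], 'ee_pos': [0.239, 0.577, 0.404], 'orientation': [0.195, 0.981, -0.001, -0.0], 'ft_force': [0.056, -0.086, -0.233], 'moment': [-0.056, 0.001, 0.064], 'grasp_force': 0.0, 'width': 0.086}
top {'intrinsics': [[430.8704, 0.0, 250.7096], [0.0, 430.8704, 187.4429], [0.0, 0.0, 1.0]], 'xyz': [0.2742, -0.0195, 1.5282], 'rotation': [-0.0626, 0.0543, 0.7073, -0.7021]}
scene {'intrinsics': [[467.2636, 0.0, 248.1061], [0.0, 467.2636, 185.5702], [0.0, 0.0, 1.0]], 'xyz': [1.1578, 0.0703, 1.2133], 'rotation': [0.1739, 0.1951, 0.727, 0.635]}
{'intrinsics': [[292.9472, 0.0, 259.2454], [0.0, 292.9472, 191.067], [0.0, 0.0, 1.0]], 'hand_eye': [[0.0004, 0.9589, 0.2836, 0.0726], [1.0, -0.0001, -0.0012, 0.0003], [-0.0012, 0.2836, -0.9589, 0.0305], [0.0, 0.0, 0.0, 1.0]]}
```

View pics/top0b.png

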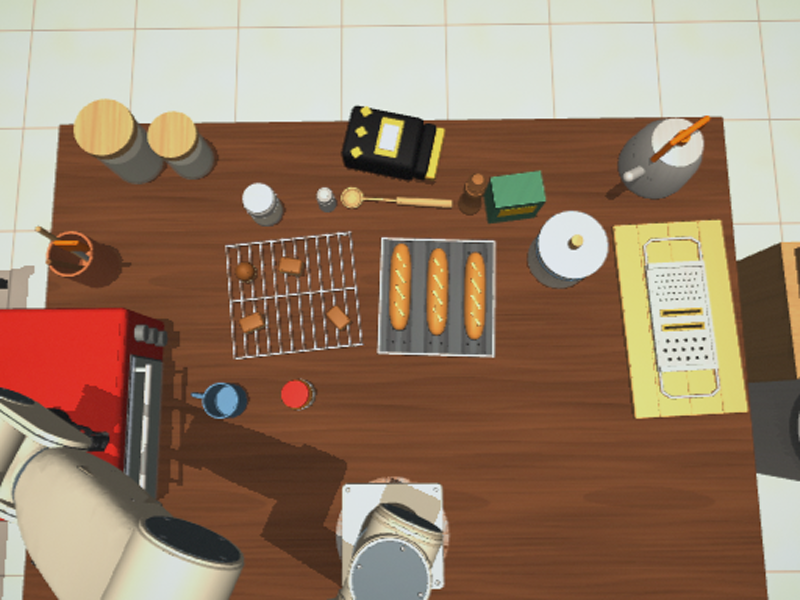

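View pics/scene0.png

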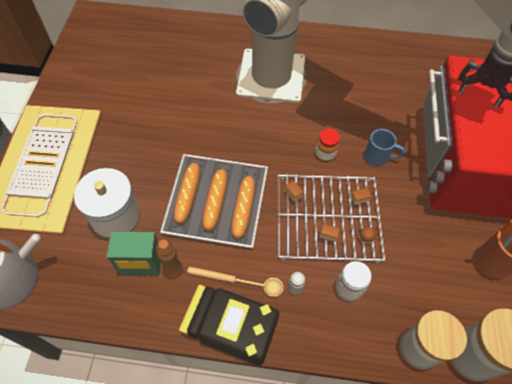

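```bash
cat > h.py <<'E'
import json,cv2,numpy as np
from scipy.spatial.transform import Rotation as R
def cam(n):
    c=json.load(open(n+".json")); return np.array(c["intrinsics"]),np.array(c["xyz"]),R.from_quat(c["rotation"]).as_matrix()
def wristcam(c,s):
    T=np.eye(4);T[:3,:3]=R.from_quat(s["orientation"]).as_matrix();T[:3,3]=s["ee_pos"]
    H=T@np.array(c["hand_eye"]); return np.array(c["intrinsics"]),H[:3,3],H[:3,:3]
def ray(C,uv,z):
    K,p,M=C; d=np.linalg.inv(K)@[uv[0],uv[1],1.]; d=M@(d*[1,-1,-1]); return p+d*(z-p[2])/d[2]
def proj(C,P):
    K,p,M=C; q=M.T@(np.array(P)-p)*[1,-1,-1]; q=K@q; return q[:2]/q[2]
E
python3 - <<'E'
from h import *
T=cam("top");S=cam("scene")
def t(n,uv,z):print(n,ray(T,np.array(uv)*.64,z).round(3))
def s(n,uv,z):print("   scene",n,ray(S,uv,z).round(3))
t("knobtop",(577,240),.184); s("knobtop",(99,185),.184)
t("lid disc",(572,245),.148); s("disc",(104,195),.148)
for n,uv,z in [("heel",(244,270),.05),("b1",(292,266),.05),("b2",(251,322),.05),("b3",(339,317),.05),("l1",(400,287),.06),("l2",(438,292),.06),("l3",(475,296),.06)]:t(n,uv,z)
for n,uv,z in [("heel",(367,232),.05),("b1",(329,231),.05),("b2",(361,196),.05),("b3",(294,189),.05),("l1",(243,206),.06),("l2",(214,198),.06),("l3",(186,192),.06)]:s(n,uv,z)
for n,c in [("rack",[(227,246),(353,234),(362,345),(234,357)]),("pan",[(381,238),(495,241),(495,356),(378,354)])]:
  P=np.array([ray(T,np.array(u)*.64,.022) for u in c]);print(n,P.mean(0).round(3),P[:,:2].round(3).tolist(),np.linalg.norm(P-np.roll(P,-1,0),axis=1).round(3))
for n,uv,z in [("jam",(297,394),.09),("mug",(222,398),.09),("tin?",(259,195),.11),("salt",(325,194),.078),("mill",(477,180),.18),("tea",(516,193),.13)]:t(n,uv,z)
E
```

```text
knobtop [ 0.605 -0.384  0.184]
   scene knobtop [ 0.611 -0.381  0.184]
lid disc [ 0.603 -0.383  0.148]
   scene disc [ 0.619 -0.375  0.148]
heel [0.576 0.329 0.05 ]
b1 [0.584 0.221 0.05 ]
b2 [0.458 0.309 0.05 ]
b3 [0.468 0.114 0.05 ]
l1 [ 0.533 -0.021  0.06 ]
l2 [ 0.521 -0.105  0.06 ]
l3 [ 0.511 -0.187  0.06 ]
   scene heel [0.585 0.327 0.05 ]
   scene b1 [0.596 0.224 0.05 ]
   scene b2 [0.474 0.309 0.05 ]
   scene b3 [0.477 0.118 0.05 ]
   scene l1 [ 0.556 -0.019  0.06 ]
   scene l2 [ 0.542 -0.103  0.06 ]
   scene l3 [ 0.534 -0.185  0.06 ]
rack [0.524 0.22  0.022] [[0.639, 0.376], [0.664, 0.086], [0.408, 0.065], [0.383, 0.352]] [0.291 0.257 0.288 0.256]
pan [ 0.517 -0.105  0.022] [[0.654, 0.021], [0.645, -0.24], [0.381, -0.232], [0.388, 0.029]] [0.262 0.263 0.261 0.267]
jam [0.299 0.199 0.09 ]
mug [0.292 0.358 0.09 ]
tin? [0.731 0.286 0.11 ]
salt [0.743 0.145 0.078]
mill [ 0.737 -0.184  0.18 ]
tea [ 0.724 -0.273  0.13 ]
```

Request:
{"method": "arm_command", "body": {"rows": [{"fingers": 1, "translation": [0, 0, 0], "rotation": [0, 0, -0.042]}, {"fingers": 1, "translation": [0, 0, 0], "rotation": [0, 0, -0.042]}, {"fingers": 1, "translation": [0, 0, 0], "rotation": [0, 0, -0.041]}]}}

```text
clock: 0.52
ee_pos: [0.2391, 0.5773, 0.4044]
orientation: [-0.002, 1.0, -0.0, -0.0]
ft_force: [-0.1, -0.5, -0.4]
width: 0.0856
grasp_force: 0.0
```

Request:
{"method": "arm_command", "body": {"rows": [{"fingers": 1, "translation": [-0.6, -1, -0.1], "rotation": [0, 0, 0]}, {"fingers": 1, "translation": [-0.6, -1, -0.1], "rotation": [0, 0, 0]}, {"fingers": 1, "translation": [-0.6, -1, -0.1], "rotation": [0, 0, 0]}, {"fingers": 1, "translation": [-0.6, -1, -0.1], "rotation": [0, 0, 0]}, {"fingers": 1, "translation": [-0.6, -1, -0.1], "rotation": [0, 0, 0]}, {"fingers": 1, "translation": [-0.6, -1, -0.1], "rotation": [0, 0, 0]}, {"fingers": 1, "translation": [-0.6, -1, -0.1], "rotation": [0, 0, 0]}, {"fingers": 1, "translation": [-0.6, -1, -0.1], "rotation": [0, 0, 0]}]}}

```text
clock: 1.52
ee_pos: [0.4798, 0.1756, 0.4449]
orientation: [0.0, 1.0, 0.0, 0.0]
ft_force: [1.7, 0.7, 0.3]
width: 0.0853
grasp_force: 0.0
```

```bash
cat >> h.py <<'E'
def snap(name):
    from workcell import r
    s=r.read_state();c=r.camera("wrist");W=wristcam(c,s)
    cv2.imwrite(f"pics/{name}.png",c["img"][:,:,::-1])
    import pickle;pickle.dump((W,{k:np.array(v).tolist() for k,v in s.items()}),open(f"{name}.pkl","wb"))
    print(np.round(s["clock"],2),np.round(s["ee_pos"],4),np.round(s["orientation"],4),np.round(s["joint_pos"],2));return W
E
python3 - <<'E'
from h import *
snap("w1")
a=cv2.imread("pics/w1.png");cv2.imwrite("pics/w1b.png",cv2.resize(a,(800,600),interpolation=cv2.INTER_CUBIC))
E
```

```text
1.52 [0.4798 0.1756 0.4449] [0.e+00 1.e+00 1.e-04 1.e-04] [ 0.33  0.21  1.84  0.    1.09 -1.24]
```

View pics/w1b.png

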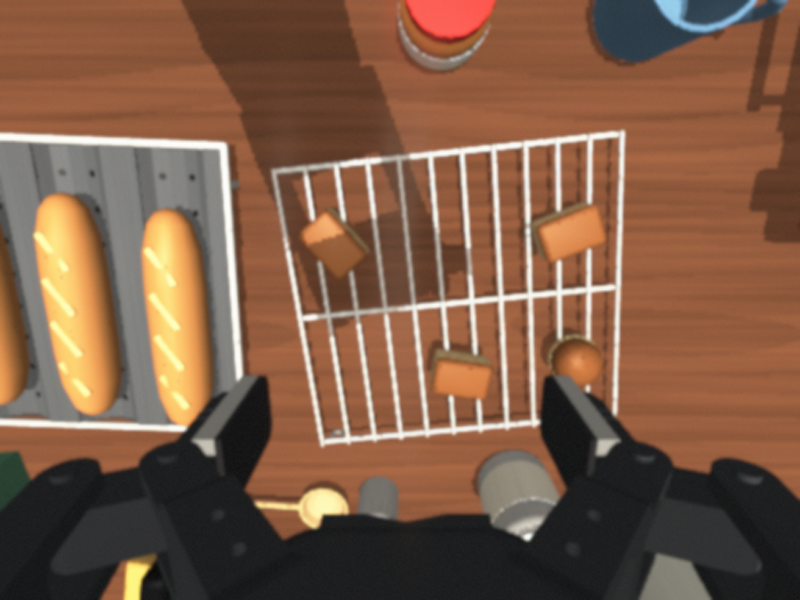

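Run:
```python
from h import *
import pickle
W,_=pickle.load(open("w1.pkl","rb"))
f=lambda u,z:ray(W,np.array(u)*.64,z)
B={"b3":[(328,210),(303,241),(343,276),(368,246)],"b2":[(598,206),(538,228),(548,258),(606,238)],"b1":[(436,358),(433,389),(487,399),(492,366)]}
for n,c in B.items():
    P=np.array([f(u,.05) for u in c]);a=(P[2]+P[3]-P[0]-P[1])
    e=np.roll(P,-1,0)-P;L=np.linalg.norm(e,axis=1)
    v=e[1]-e[3];print(n,P.mean(0).round(4),L.round(3),"long axis deg",np.degrees(np.arctan2(v[1],v[0])).round(1))
print("heel",f((577,360),.05).round(4))
R4=np.array([f(u,.0205) for u in [(273,171),(624,132),(614,417),(323,444)]]);print(R4.round(3),R4.mean(0).round(3))
for a,b in [((166,210),(187,427)),((60,194),(95,415))]:
    P,Q=f(a,.036),f(b,.036);d=P-Q;print("loaf",((P+Q)/2).round(3),np.linalg.norm(d).round(3),np.degrees(np.arctan2(-d[1],-d[0])).round(1))
```

```text
b3 [0.4694 0.1207 0.05  ] [0.032 0.042 0.032 0.042] long axis deg 47.1
b2 [0.4606 0.3097 0.05  ] [0.049 0.026 0.048 0.027] long axis deg 21.6
b1 [0.5881 0.2264 0.05  ] [0.03  0.049 0.032 0.049] long axis deg 79.8
heel [0.5708 0.3252 0.05  ]
[[0.414 0.067 0.021]
 [0.383 0.354 0.021]
 [0.644 0.38  0.021]
 [0.674 0.095 0.021]] [0.529 0.224 0.021]
loaf [ 0.545 -0.023  0.036] 0.201 -2.9
loaf [ 0.532 -0.107  0.036] 0.201 -3.0
```

Request:
{"method": "arm_command", "body": {"rows": [{"fingers": 1, "translation": [-0.21, -0.93, 0], "rotation": [0, 0, 0]}, {"fingers": 1, "translation": [-0.21, -0.93, 0], "rotation": [0, 0, 0]}, {"fingers": 1, "translation": [-0.21, -0.93, 0], "rotation": [0, 0, 0]}, {"fingers": 1, "translation": [-0.21, -0.93, 0], "rotation": [0, 0, 0]}, {"fingers": 1, "translation": [-0.21, -0.93, 0], "rotation": [0, 0, 0]}, {"fingers": 1, "translation": [-0.21, -0.93, 0], "rotation": [0, 0, 0]}, {"fingers": 1, "translation": [-0.21, -0.93, 0], "rotation": [0, 0, 0]}, {"fingers": 1, "translation": [-0.21, -0.93, 0], "rotation": [0, 0, 0]}]}}

```text
clock: 2.58
ee_pos: [0.5632, -0.1961, 0.4445]
orientation: [0.0, 1.0, 0.0, -0.0]
ft_force: [0.3, 0.9, 0.2]
width: 0.0851
grasp_force: 0.0
```

Request:
{"method": "arm_command", "body": {"rows": [{"fingers": 1, "translation": [-0.21, -0.93, 0], "rotation": [0, 0, 0]}, {"fingers": 1, "translation": [-0.21, -0.93, 0], "rotation": [0, 0, 0]}, {"fingers": 1, "translation": [-0.22, -0.93, 0], "rotation": [0, 0, 0]}, {"fingers": 1, "translation": [-0.22, -0.93, 0], "rotation": [0, 0, 0]}, {"fingers": 1, "translation": [0, 0, 0], "rotation": [0, 0, 0]}, {"fingers": 1, "translation": [0, 0, 0], "rotation": [0, 0, 0]}]}}

```text
clock: 3.32
ee_pos: [0.6059, -0.3803, 0.444]
orientation: [0.0, 1.0, 0.001, -0.001]
ft_force: [-0.1, -0.7, -0.2]
width: 0.085
grasp_force: 0.0
```

Run:
```python
from h import *
snap("w2")
```

```text
3.32 [ 0.6059 -0.3803  0.444 ] [ 2.e-04  1.e+00  6.e-04 -6.e-04] [-0.58  0.52  1.37  0.    1.25 -2.15]
```

View pics/w2.png

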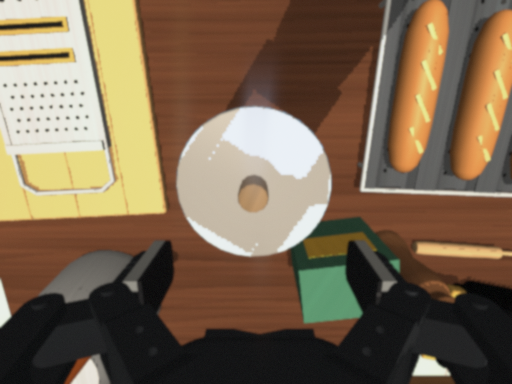

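Run:
```python
from h import *
import pickle
W,_=pickle.load(open("w2.pkl","rb"))
print(ray(W,(253.5,196),.184),ray(W,(254,180.5),.148))
print(proj(W,(.606,-.384,.184)),proj(W,(.606,-.384,.148)), proj(W,(.606,-.384,.14)))
```

```text
[ 0.60535574 -0.38403135  0.184     ] [ 0.60144551 -0.38415516  0.148     ]
[253.54254378 196.7482082 ] [254.1899319  185.19843652] [254.31233742 183.01465263]
```

Request:
{"method": "arm_command", "body": {"newtons": 40, "rows": [{"fingers": 1, "translation": [0.02, -0.08, 0.5], "rotation": [0, 0, 0]}, {"fingers": 1, "translation": [0, 0, 0.8], "rotation": [0, 0, 0]}, {"fingers": 1, "translation": [0, 0, 0.7], "rotation": [0, 0, 0]}, {"fingers": 1, "translation": [0, 0, 0.38], "rotation": [0, 0, 0]}, {"fingers": 0.5, "translation": [0, 0, 0], "rotation": [0, 0, 0]}, {"fingers": 0, "translation": [0, 0, 0], "rotation": [0, 0, 0]}, {"fingers": 0, "translation": [0, 0, 0], "rotation": [0, 0, 0]}, {"fingers": 0, "translation": [0, 0, 0], "rotation": [0, 0, 0]}]}}

```text
clock: 4.38
ee_pos: [0.6055, -0.385, 0.3275]
orientation: [0.0, 1.0, -0.001, 0.001]
ft_force: [-1.0, 0.1, 5.8]
width: 0.0252
grasp_force: 39.5
```

Request:
{"method": "arm_command", "body": {"rows": [{"fingers": 0, "translation": [0, 0, 0], "rotation": [0, 0, 0]}, {"fingers": 0, "translation": [0, 0, 0], "rotation": [0, 0, 0]}, {"fingers": 0, "translation": [0, 0, 0], "rotation": [0, 0, 0]}, {"fingers": 0, "translation": [0, 0, -0.2], "rotation": [0, 0, 0]}, {"fingers": 0, "translation": [0, 0, -0.4], "rotation": [0, 0, 0]}, {"fingers": 0, "translation": [0, 0, -0.6], "rotation": [0, 0, 0]}]}}

```text
clock: 5.12
ee_pos: [0.6048, -0.3845, 0.3862]
orientation: [0.0, 1.0, 0.001, -0.001]
ft_force: [0.4, 0.7, -2.6]
width: 0.0252
grasp_force: 39.5
```

Run:
```python
from h import *
import pickle
W,_=pickle.load(open("w2.pkl","rb"))
for u in [(163,210),(150,110),(140,20)]: print(ray(W,u,.015))
for u in [(362,190),(386,5)]: print(ray(W,u,.02))
```

```text
[ 0.67942237 -0.51811506  0.015     ]
[ 0.54011366 -0.52219821  0.015     ]
[ 0.43519649 -0.5232187   0.015     ]
[ 0.64802549 -0.23514968  0.02      ]
[ 0.42056595 -0.22936835  0.02      ]
```

Request:
{"method": "arm_command", "body": {"rows": [{"fingers": 0, "translation": [0.8, 0, -0.1], "rotation": [0, 0, 0]}, {"fingers": 0, "translation": [0.8, 0, 0], "rotation": [0, 0, 0]}, {"fingers": 0, "translation": [0.8, 0, 0], "rotation": [0, 0, 0]}, {"fingers": 0, "translation": [0.8, 0, 0], "rotation": [0, 0, 0]}, {"fingers": 0, "translation": [0, 0, 0.9], "rotation": [0, 0, 0]}, {"fingers": 0, "translation": [0, 0, 0.9], "rotation": [0, 0, 0]}, {"fingers": 0, "translation": [0, 0, 0.9], "rotation": [0, 0, 0]}, {"fingers": 0, "translation": [0, 0, 0.6], "rotation": [0, 0, 0]}]}}

```text
clock: 6.12
ee_pos: [0.445, -0.3846, 0.2249]
orientation: [0.0, 1.0, 0.0, -0.0]
ft_force: [-0.2, -0.5, -2.5]
width: 0.0245
grasp_force: 39.6
```

Request:
{"method": "arm_command", "body": {"rows": [{"fingers": 0, "translation": [0, 0, 0.3], "rotation": [0, 0, 0]}, {"fingers": 0, "translation": [0, 0, 0.14], "rotation": [0, 0, 0]}, {"fingers": 0, "translation": [0, 0, 0], "rotation": [0, 0, 0]}]}}

```text
clock: 6.5
ee_pos: [0.4455, -0.3849, 0.2044]
orientation: [0.0, 1.0, -0.0, 0.0]
ft_force: [0.6, -0.1, -3.6]
width: 0.0248
grasp_force: 39.6
```

Request:
{"method": "arm_command", "body": {"rows": [{"fingers": 0, "translation": [0, 0, 0.07], "rotation": [0, 0, 0]}, {"fingers": 0, "translation": [0, 0, 0.03], "rotation": [0, 0, 0]}, {"fingers": 0, "translation": [0, 0, 0], "rotation": [0, 0, 0]}]}}

```text
clock: 6.88
ee_pos: [0.4453, -0.3848, 0.1995]
orientation: [0.0, 1.0, -0.0, 0.0]
ft_force: [-1.2, 0.5, 4.0]
width: 0.0251
grasp_force: 40.1
```

Request:
{"method": "arm_command", "body": {"rows": [{"fingers": 1, "translation": [0, 0, 0], "rotation": [0, 0, 0]}, {"fingers": 1, "translation": [0, 0, 0], "rotation": [0, 0, 0]}, {"fingers": 1, "translation": [0, 0, 0], "rotation": [0, 0, 0]}, {"fingers": 1, "translation": [0, 0, -0.4], "rotation": [0, 0, 0]}, {"fingers": 1, "translation": [0, 0, -1], "rotation": [0, 0, 0]}, {"fingers": 1, "translation": [0, 0, -1], "rotation": [0, 0, 0]}, {"fingers": 1, "translation": [0, 0, -1], "rotation": [0, 0, 0]}, {"fingers": 1, "translation": [0, 1, -0.6], "rotation": [0, 0, 0]}]}}

```text
clock: 7.88
ee_pos: [0.4456, -0.3362, 0.4033]
orientation: [0.002, 1.0, -0.002, 0.003]
ft_force: [0.9, 0.6, -0.2]
width: 0.0854
grasp_force: 0.0
```

Request:
{"method": "arm_command", "body": {"rows": [{"fingers": 1, "translation": [-0.05, 1, 0], "rotation": [0, 0, 0]}, {"fingers": 1, "translation": [-0.05, 1, 0], "rotation": [0, 0, 0]}, {"fingers": 1, "translation": [-0.05, 1, 0], "rotation": [0, 0, 0]}, {"fingers": 1, "translation": [-0.05, 1, 0], "rotation": [0, 0, 0]}, {"fingers": 1, "translation": [-0.05, 1, 0], "rotation": [0, 0, 0]}, {"fingers": 1, "translation": [-0.05, 1, 0], "rotation": [0, 0, 0]}, {"fingers": 1, "translation": [-0.05, 1, 0], "rotation": [0, 0, 0]}, {"fingers": 1, "translation": [-0.05, 1, 0], "rotation": [0, 0, 0]}]}}

```text
clock: 8.88
ee_pos: [0.4648, 0.067, 0.4002]
orientation: [0.0, 1.0, 0.0, 0.001]
ft_force: [1.0, -0.3, 0.0]
width: 0.0859
grasp_force: 0.0
```

Request:
{"method": "arm_command", "body": {"rows": [{"fingers": 1, "translation": [0, 0.9, 0.3], "rotation": [0, 0, 0]}, {"fingers": 1, "translation": [0, 0, 0.3], "rotation": [0, 0, -0.052]}, {"fingers": 1, "translation": [0, 0, 0.3], "rotation": [0, 0, -0.052]}, {"fingers": 1, "translation": [0, 0, 0.3], "rotation": [0, 0, -0.052]}, {"fingers": 1, "translation": [0, 0, 0.3], "rotation": [0, 0, -0.052]}, {"fingers": 1, "translation": [0, 0, 0.3], "rotation": [0, 0, -0.052]}, {"fingers": 1, "translation": [0, 0, 0], "rotation": [0, 0, 0]}]}}

```text
clock: 9.75
ee_pos: [0.4648, 0.1103, 0.3089]
orientation: [-0.396, 0.918, 0.0, -0.0]
ft_force: [0.4, 0.2, 0.0]
width: 0.0854
grasp_force: 0.0
```

Run:
```python
from h import *
W=snap("w3");print(proj(W,(.469,.119,.05)))
```

```text
9.75 [0.4648 0.1103 0.3089] [-3.964e-01  9.181e-01  1.000e-04 -5.000e-04] [ 0.21  0.36  2.02  0.    0.77 -2.18]
[261.80155631 206.79965486]
```

View pics/w3.png

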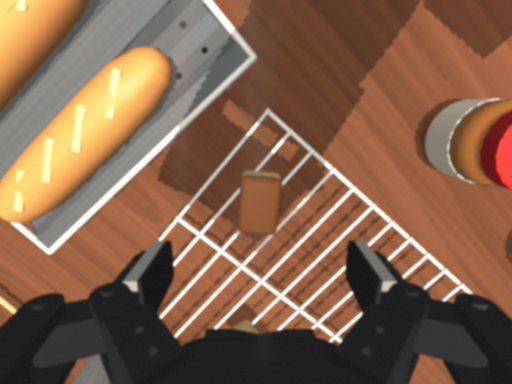

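Add to h.py:
```python
def go(x,y,z,s=None):
    "total tool-frame shift in units of 0.05 m from measured pose"
    from workcell import r
    s=s or r.read_state(); d=R.from_quat(s["orientation"]).inv().apply(np.array([x,y,z])-s["ee_pos"])/.05
    print("clock",np.round(s["clock"],2),"shift units",d.round(2))
```

```text
(no output)
```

Request:
{"method": "arm_command", "body": {"newtons": 30, "rows": [{"fingers": 1, "translation": [-0.19, 0.05, 0.7], "rotation": [0, 0, 0]}, {"fingers": 1, "translation": [0, 0, 0.9], "rotation": [0, 0, 0]}, {"fingers": 1, "translation": [0, 0, 0.62], "rotation": [0, 0, 0]}, {"fingers": 0.6, "translation": [0, 0, 0], "rotation": [0, 0, 0]}, {"fingers": 0, "translation": [0, 0, 0], "rotation": [0, 0, 0]}, {"fingers": 0, "translation": [0, 0, 0], "rotation": [0, 0, 0]}, {"fingers": 0, "translation": [0, 0, 0], "rotation": [0, 0, 0]}, {"fingers": 0, "translation": [0, 0, 0], "rotation": [0, 0, 0]}]}}

```text
clock: 10.8
ee_pos: [0.4706, 0.1192, 0.1996]
orientation: [-0.397, 0.918, -0.0, 0.002]
ft_force: [-0.6, 0.0, 6.8]
width: 0.0337
grasp_force: 28.7
```

Request:
{"method": "arm_command", "body": {"rows": [{"fingers": 0, "translation": [0, 0, -0.3], "rotation": [0, 0, 0]}, {"fingers": 0, "translation": [0, 0, -0.7], "rotation": [0, 0, 0]}, {"fingers": 0, "translation": [0, 0, -0.7], "rotation": [0, 0, 0.052]}, {"fingers": 0, "translation": [0, 0, -0.7], "rotation": [0, 0, 0.052]}, {"fingers": 0, "translation": [0, 0, -0.6], "rotation": [0, 0, 0.052]}, {"fingers": 0, "translation": [0, 0, 0], "rotation": [0, 0, 0.052]}, {"fingers": 0, "translation": [0, 0, 0], "rotation": [0, 0, 0.052]}, {"fingers": 0, "translation": [0, 0, 0], "rotation": [0, 0, 0]}]}}

```text
clock: 11.8
ee_pos: [0.4696, 0.119, 0.3491]
orientation: [-0.001, 1.0, 0.0, 0.001]
ft_force: [0.3, -0.4, 0.1]
width: 0.0339
grasp_force: 29.7
```

```bash
python3 -c "
from h import *
go(.605,-.384,.335)"
```

```text
clock 11.8 shift units [ -2.7  -10.06   0.28]
```

Request:
{"method": "arm_command", "body": {"rows": [{"fingers": 0, "translation": [-0.27, -1, 0], "rotation": [0, 0, 0]}, {"fingers": 0, "translation": [-0.27, -1, 0], "rotation": [0, 0, 0]}, {"fingers": 0, "translation": [-0.27, -1, 0], "rotation": [0, 0, 0]}, {"fingers": 0, "translation": [-0.27, -1, 0], "rotation": [0, 0, 0]}, {"fingers": 0, "translation": [-0.27, -1, 0], "rotation": [0, 0, 0]}, {"fingers": 0, "translation": [-0.27, -1, 0], "rotation": [0, 0, 0]}, {"fingers": 0, "translation": [-0.27, -1, 0], "rotation": [0, 0, 0]}, {"fingers": 0, "translation": [-0.27, -1, 0], "rotation": [0, 0, 0]}]}}

```text
clock: 12.8
ee_pos: [0.5779, -0.2827, 0.3485]
orientation: [-0.002, 1.0, -0.0, 0.0]
ft_force: [1.0, 0.4, 0.4]
width: 0.0337
grasp_force: 29.7
```

Request:
{"method": "arm_command", "body": {"rows": [{"fingers": 0, "translation": [-0.27, -1, 0], "rotation": [0, 0, 0]}, {"fingers": 0, "translation": [-0.27, -1, 0], "rotation": [0, 0, 0]}, {"fingers": 0, "translation": [0, -0.06, 0], "rotation": [0, 0, 0]}, {"fingers": 0, "translation": [0, 0, 0.5], "rotation": [0, 0, 0]}, {"fingers": 0, "translation": [0, 0, 0.5], "rotation": [0, 0, 0]}, {"fingers": 0.7, "translation": [0, 0, 0], "rotation": [0, 0, 0]}, {"fingers": 0.7, "translation": [0, 0, 0], "rotation": [0, 0, 0]}, {"fingers": 0.7, "translation": [0, 0, 0], "rotation": [0, 0, 0]}]}}

```text
clock: 13.8
ee_pos: [0.6052, -0.384, 0.2994]
orientation: [-0.0, 1.0, -0.001, 0.001]
ft_force: [0.6, 0.1, 0.4]
width: 0.0596
grasp_force: 0.0
```

```bash
python3 -c "
from h import *
s=snap('w4');go(.588,.225,.40)"
```

```text
13.8 [ 0.6052 -0.384   0.2994] [-4.e-04  1.e+00 -6.e-04  9.e-04] [-0.58  0.67  1.47  0.    1.   -2.15]
clock 13.85 shift units [ 0.33 12.18 -2.03]
```

View pics/w4.png

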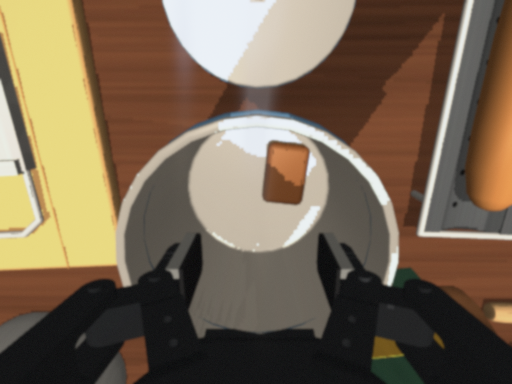

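Request:
{"method": "arm_command", "body": {"rows": [{"fingers": 0.7, "translation": [0, 0, -0.7], "rotation": [0, 0, 0]}, {"fingers": 0.7, "translation": [0, 0, -1], "rotation": [0, 0, 0]}, {"fingers": 0.7, "translation": [0, 1, -0.3], "rotation": [0, 0, 0]}, {"fingers": 1, "translation": [0, 1, 0], "rotation": [0, 0, 0]}, {"fingers": 1, "translation": [0, 1, 0], "rotation": [0, 0, 0]}, {"fingers": 1, "translation": [0.1, 1, 0], "rotation": [0, 0, 0]}, {"fingers": 1, "translation": [0.1, 1, 0], "rotation": [0, 0, 0]}, {"fingers": 1, "translation": [0.1, 1, 0], "rotation": [0, 0, 0]}]}}

```text
clock: 14.85
ee_pos: [0.5895, -0.0824, 0.3988]
orientation: [-0.0, 1.0, -0.0, 0.001]
ft_force: [1.5, 0.0, 0.9]
width: 0.0856
grasp_force: 0.0
```

Request:
{"method": "arm_command", "body": {"rows": [{"fingers": 1, "translation": [0, 1, 0], "rotation": [0, 0, 0]}, {"fingers": 1, "translation": [0, 1, 0], "rotation": [0, 0, 0]}, {"fingers": 1, "translation": [0, 1, 0], "rotation": [0, 0, 0]}, {"fingers": 1, "translation": [0, 1, 0], "rotation": [0, 0, 0]}, {"fingers": 1, "translation": [0, 1, 0], "rotation": [0, 0, 0]}, {"fingers": 1, "translation": [0, 1, 0], "rotation": [0, 0, 0]}, {"fingers": 1, "translation": [0, 0.2, 0], "rotation": [0, 0, 0.0555]}, {"fingers": 1, "translation": [0, 0, 0], "rotation": [0, 0, 0.0555]}]}}

```text
clock: 15.85
ee_pos: [0.5896, 0.2275, 0.3985]
orientation: [0.175, 0.985, 0.0, 0.001]
ft_force: [1.1, 0.1, -0.0]
width: 0.0853
grasp_force: 0.0
```

Request:
{"method": "arm_command", "body": {"rows": [{"fingers": 1, "translation": [0, 0, 0], "rotation": [0, 0, 0.0555]}, {"fingers": 1, "translation": [0, 0, 0], "rotation": [0, 0, 0.0555]}, {"fingers": 1, "translation": [0, 0, 0], "rotation": [0, 0, 0.0555]}, {"fingers": 1, "translation": [0, 0, 0], "rotation": [0, 0, 0.0555]}, {"fingers": 1, "translation": [0, 0, 0], "rotation": [0, 0, 0.0555]}, {"fingers": 1, "translation": [0, 0, 0], "rotation": [0, 0, 0.0555]}, {"fingers": 1, "translation": [0, 0, 0], "rotation": [0, 0, 0.0555]}, {"fingers": 1, "translation": [0, 0, 0], "rotation": [0, 0, 0.0555]}]}}

```text
clock: 16.85
ee_pos: [0.5899, 0.226, 0.3987]
orientation: [0.767, 0.641, 0.001, 0.0]
ft_force: [0.3, 0.8, 0.0]
width: 0.0852
grasp_force: 0.0
```

Request:
{"method": "arm_command", "body": {"rows": [{"fingers": 1, "translation": [0, 0, 0], "rotation": [0, 0, 0]}]}}

```text
clock: 16.98
ee_pos: [0.5899, 0.226, 0.3985]
orientation: [0.765, 0.644, 0.001, 0.0]
ft_force: [0.6, 0.6, -0.0]
width: 0.0853
grasp_force: 0.0
```

```bash
python3 -c "
from h import *
W=snap('w5');print(proj(W,(.588,.225,.05)));go(.588,.225,.202)"
```

```text
16.98 [0.5899 0.226  0.3985] [7.649e-01 6.441e-01 5.000e-04 2.000e-04] [ 0.35  0.44  1.62 -0.    1.08  0.52]
[257.62653545 174.18646883]
clock 17.02 shift units [-0.03 -0.04  3.93]
```

View pics/w5.png

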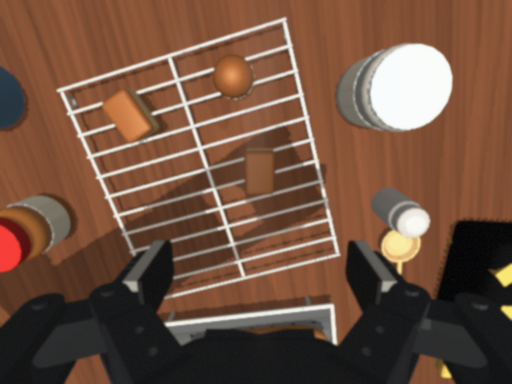

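Request:
{"method": "arm_command", "body": {"rows": [{"fingers": 1, "translation": [-0.03, 0, 1], "rotation": [0, 0, 0]}, {"fingers": 1, "translation": [0, 0, 1], "rotation": [0, 0, 0]}, {"fingers": 1, "translation": [0, 0, 1], "rotation": [0, 0, 0]}, {"fingers": 1, "translation": [0, 0, 0.9], "rotation": [0, 0, 0]}, {"fingers": 0, "translation": [0, 0, 0], "rotation": [0, 0, 0]}, {"fingers": 0, "translation": [0, 0, 0], "rotation": [0, 0, 0]}, {"fingers": 0, "translation": [0, 0, 0], "rotation": [0, 0, 0]}, {"fingers": 0, "translation": [0, 0, 0], "rotation": [0, 0, 0]}]}}

```text
clock: 18.02
ee_pos: [0.5906, 0.2249, 0.2053]
orientation: [0.765, 0.644, 0.002, 0.001]
ft_force: [-0.4, -0.5, 6.8]
width: 0.0328
grasp_force: 30.6
```

Request:
{"method": "arm_command", "body": {"rows": [{"fingers": 0, "translation": [0, 0, 0], "rotation": [0, 0, 0]}, {"fingers": 0, "translation": [0, 0, -0.4], "rotation": [0, 0, 0]}, {"fingers": 0, "translation": [0, 0, -0.8], "rotation": [0, 0, 0]}, {"fingers": 0, "translation": [0, 0, -0.8], "rotation": [0, 0, 0]}, {"fingers": 0, "translation": [0, 0, -0.8], "rotation": [0, 0, 0]}, {"fingers": 0, "translation": [0, 0, 0], "rotation": [0, 0, 0]}]}}

```text
clock: 18.77
ee_pos: [0.5906, 0.2249, 0.3482]
orientation: [0.765, 0.643, 0.004, 0.001]
ft_force: [0.2, -0.0, -0.6]
width: 0.0332
grasp_force: 30.0
```

```bash
python3 -c "
from h import *
import pickle
W,_=pickle.load(open('w5.pkl','rb'));print(ray(W,(233,75),.05),ray(W,(128,114),.05))
go(.605,-.384,.345)"
```

```text
[0.58106265 0.33073661 0.05      ] [0.46506615 0.31193553 0.05      ]
clock 18.77 shift units [-11.95   2.38   0.03]
```

Request:
{"method": "arm_command", "body": {"rows": [{"fingers": 0, "translation": [-1, 0.2, 0], "rotation": [0, 0, 0]}, {"fingers": 0, "translation": [-1, 0.2, 0], "rotation": [0, 0, 0]}, {"fingers": 0, "translation": [-1, 0.2, 0], "rotation": [0, 0, 0]}, {"fingers": 0, "translation": [-1, 0.2, 0], "rotation": [0, 0, 0]}, {"fingers": 0, "translation": [-1, 0.2, 0], "rotation": [0, 0, 0]}, {"fingers": 0, "translation": [-1, 0.2, 0], "rotation": [0, 0, 0]}, {"fingers": 0, "translation": [-1, 0.2, 0], "rotation": [0, 0, 0]}, {"fingers": 0, "translation": [-1, 0.2, 0], "rotation": [0, 0, 0]}]}}

```text
clock: 19.77
ee_pos: [0.599, -0.1848, 0.3427]
orientation: [0.765, 0.643, -0.0, -0.0]
ft_force: [0.7, -0.1, -0.6]
width: 0.0335
grasp_force: 30.0
```

Request:
{"method": "arm_command", "body": {"rows": [{"fingers": 0, "translation": [-1, 0.2, 0], "rotation": [0, 0, 0]}, {"fingers": 0, "translation": [-1, 0.2, 0], "rotation": [0, 0, 0]}, {"fingers": 0, "translation": [-1, 0.2, 0], "rotation": [0, 0, 0]}, {"fingers": 0, "translation": [-0.95, 0.2, 0], "rotation": [0, 0, 0]}, {"fingers": 0, "translation": [0, 0, 0.4], "rotation": [0, 0, 0]}, {"fingers": 0, "translation": [0, 0, 0.6], "rotation": [0, 0, 0]}, {"fingers": 0.7, "translation": [0, 0, 0], "rotation": [0, 0, 0]}, {"fingers": 0.7, "translation": [0, 0, 0], "rotation": [0, 0, 0]}]}}

```text
clock: 20.78
ee_pos: [0.6053, -0.384, 0.2932]
orientation: [0.765, 0.644, 0.0, -0.0]
ft_force: [0.4, -0.4, -0.5]
width: 0.0596
grasp_force: 0.0
```

Request:
{"method": "arm_command", "body": {"rows": [{"fingers": 0.7, "translation": [0, 0, 0], "rotation": [0, 0, 0]}, {"fingers": 0.7, "translation": [0, 0, -0.6], "rotation": [0, 0, 0]}, {"fingers": 0.7, "translation": [0, 0, -0.9], "rotation": [0, 0, 0]}, {"fingers": 1, "translation": [0, 0, 0], "rotation": [0, 0, 0]}]}}

```text
clock: 21.28
ee_pos: [0.6063, -0.3853, 0.3737]
orientation: [0.765, 0.644, 0.001, 0.005]
ft_force: [-0.4, -1.0, 0.4]
width: 0.0761
grasp_force: 0.0
```

```bash
python3 -c "
from h import *
go(.577,.328,.36)"
```

```text
clock 21.28 shift units [13.95 -3.03  0.19]
```

Request:
{"method": "arm_command", "body": {"rows": [{"fingers": 1, "translation": [1, -0.22, 0], "rotation": [0, 0, 0]}, {"fingers": 1, "translation": [1, -0.22, 0], "rotation": [0, 0, 0]}, {"fingers": 1, "translation": [1, -0.22, 0], "rotation": [0, 0, 0]}, {"fingers": 1, "translation": [1, -0.22, 0], "rotation": [0, 0, 0]}, {"fingers": 1, "translation": [1, -0.22, 0], "rotation": [0, 0, 0]}, {"fingers": 1, "translation": [1, -0.22, 0], "rotation": [0, 0, 0]}, {"fingers": 1, "translation": [1, -0.22, 0], "rotation": [0, 0, 0]}, {"fingers": 1, "translation": [1, -0.22, 0], "rotation": [0, 0, 0]}]}}

```text
clock: 22.28
ee_pos: [0.5867, 0.0262, 0.368]
orientation: [0.765, 0.643, 0.0, 0.0]
ft_force: [0.8, 0.1, -0.0]
width: 0.0855
grasp_force: 0.0
```

Request:
{"method": "arm_command", "body": {"rows": [{"fingers": 1, "translation": [1, -0.22, 0], "rotation": [0, 0, 0]}, {"fingers": 1, "translation": [1, -0.22, 0], "rotation": [0, 0, 0]}, {"fingers": 1, "translation": [1, -0.21, 0], "rotation": [0, 0, 0]}, {"fingers": 1, "translation": [1, -0.21, 0], "rotation": [0, 0, 0]}, {"fingers": 1, "translation": [1, -0.21, 0], "rotation": [0, 0, 0]}, {"fingers": 1, "translation": [0.95, -0.21, 0], "rotation": [0, 0, 0]}, {"fingers": 1, "translation": [0, 0, 0], "rotation": [0, 0, 0]}]}}

```text
clock: 23.15
ee_pos: [0.5745, 0.3318, 0.3678]
orientation: [0.764, 0.645, 0.001, -0.0]
ft_force: [-0.4, -0.1, -0.5]
width: 0.0853
grasp_force: 0.0
```

Run:
```python
from h import *
W=snap('w6');print(proj(W,(.577,.328,.05)));go(.577,.328,.203)
a=cv2.imread('pics/w6.png');hsv=cv2.cvtColor(a,cv2.COLOR_BGR2HSV);g=a[100:300,130:360]
cv2.imwrite('pics/w6c.png',cv2.resize(g,None,fx=2,fy=2))
```

```text
23.15 [0.5745 0.3318 0.3678] [ 7.642e-01  6.450e-01  6.000e-04 -1.000e-04] [0.51 0.52 1.57 0.   1.06 0.67]
[262.37139636 183.11077337]
clock 23.2 shift units [-0.03  0.05  3.29]
```

View pics/w6c.png

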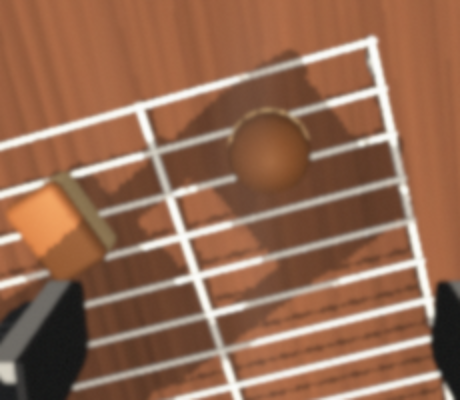

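Request:
{"method": "arm_command", "body": {"rows": [{"fingers": 1, "translation": [0.06, 0.09, 1], "rotation": [0, 0, 0]}, {"fingers": 1, "translation": [0, 0, 1], "rotation": [0, 0, 0]}, {"fingers": 1, "translation": [0, 0, 0.9], "rotation": [0, 0, 0]}, {"fingers": 1, "translation": [0, 0, 0.35], "rotation": [0, 0, 0]}, {"fingers": 0, "translation": [0, 0, 0], "rotation": [0, 0, 0]}, {"fingers": 0, "translation": [0, 0, 0], "rotation": [0, 0, 0]}, {"fingers": 0, "translation": [0, 0, 0], "rotation": [0, 0, 0]}, {"fingers": 0, "translation": [0, 0, 0], "rotation": [0, 0, 0]}]}}

```text
clock: 24.2
ee_pos: [0.5811, 0.331, 0.2079]
orientation: [0.765, 0.643, 0.002, 0.001]
ft_force: [-0.6, -2.4, 6.2]
width: 0.0406
grasp_force: 29.9
```

Request:
{"method": "arm_command", "body": {"rows": [{"fingers": 0, "translation": [0, 0, 0], "rotation": [0, 0, 0]}, {"fingers": 0, "translation": [0, 0, -0.4], "rotation": [0, 0, 0]}, {"fingers": 0, "translation": [0, 0, -0.8], "rotation": [0, 0, 0]}, {"fingers": 0, "translation": [0, 0, -0.8], "rotation": [0, 0, 0]}, {"fingers": 0, "translation": [0, 0, -0.8], "rotation": [0, 0, 0]}, {"fingers": 0, "translation": [0, 0, 0], "rotation": [0, 0, 0]}]}}

```text
clock: 24.95
ee_pos: [0.5813, 0.3314, 0.3513]
orientation: [0.765, 0.643, 0.005, 0.001]
ft_force: [-0.1, -0.1, -0.0]
width: 0.0404
grasp_force: 30.4
```

```bash
python3 -c "
from h import *
import pickle
W,_=pickle.load(open('w6.pkl','rb'));print(ray(W,(156.5,216),.05))
go(.605,-.384,.345)"
```

```text
[0.46183774 0.31152464 0.05      ]
clock 24.95 shift units [-14.01   2.93   0.06]
```

Request:
{"method": "arm_command", "body": {"rows": [{"fingers": 0, "translation": [-0.8, 0.17, 0], "rotation": [0, 0, 0]}, {"fingers": 0, "translation": [-1, 0.21, 0], "rotation": [0, 0, 0]}, {"fingers": 0, "translation": [-1, 0.21, 0], "rotation": [0, 0, 0]}, {"fingers": 0, "translation": [-1, 0.21, 0], "rotation": [0, 0, 0]}, {"fingers": 0, "translation": [-1, 0.21, 0], "rotation": [0, 0, 0]}, {"fingers": 0, "translation": [-1, 0.21, 0], "rotation": [0, 0, 0]}, {"fingers": 0, "translation": [-1, 0.21, 0], "rotation": [0, 0, 0]}, {"fingers": 0, "translation": [-1, 0.21, 0], "rotation": [0, 0, 0]}]}}

```text
clock: 25.95
ee_pos: [0.5935, -0.0692, 0.3455]
orientation: [0.765, 0.643, 0.0, -0.0]
ft_force: [0.3, -0.2, -0.2]
width: 0.0403
grasp_force: 30.4
```

Request:
{"method": "arm_command", "body": {"rows": [{"fingers": 0, "translation": [-1, 0.21, 0], "rotation": [0, 0, 0]}, {"fingers": 0, "translation": [-1, 0.21, 0], "rotation": [0, 0, 0]}, {"fingers": 0, "translation": [-1, 0.21, 0], "rotation": [0, 0, 0]}, {"fingers": 0, "translation": [-1, 0.21, 0], "rotation": [0, 0, 0]}, {"fingers": 0, "translation": [-1, 0.21, 0], "rotation": [0, 0, 0]}, {"fingers": 0, "translation": [-1, 0.21, 0], "rotation": [0, 0, 0]}, {"fingers": 0, "translation": [-0.2, 0.03, 0], "rotation": [0, 0, 0]}, {"fingers": 0, "translation": [0, 0, 0.4], "rotation": [0, 0, 0]}]}}

```text
clock: 26.95
ee_pos: [0.6042, -0.3846, 0.326]
orientation: [0.766, 0.643, 0.001, 0.001]
ft_force: [-0.1, 0.0, -0.4]
width: 0.0406
grasp_force: 30.4
```

Request:
{"method": "arm_command", "body": {"rows": [{"fingers": 0, "translation": [0, 0, 0.6], "rotation": [0, 0, 0]}, {"fingers": 0.7, "translation": [0, 0, 0], "rotation": [0, 0, 0]}, {"fingers": 0.7, "translation": [0, 0, 0], "rotation": [0, 0, 0]}, {"fingers": 0.7, "translation": [0, 0, 0], "rotation": [0, 0, 0]}, {"fingers": 0.7, "translation": [0, 0, -0.6], "rotation": [0, 0, 0]}, {"fingers": 0.7, "translation": [0, 0, -0.9], "rotation": [0, 0, 0]}, {"fingers": 1, "translation": [0, 0, 0], "rotation": [0, 0, 0]}]}}

```text
clock: 27.82
ee_pos: [0.6054, -0.3847, 0.3762]
orientation: [0.765, 0.643, 0.001, 0.005]
ft_force: [-0.0, -0.9, -0.7]
width: 0.0761
grasp_force: 0.0
```

```bash
python3 -c "
from h import *
go(.462,.3105,.203)"
```

```text
clock 27.82 shift units [13.22 -5.25  3.37]
```

Request:
{"method": "arm_command", "body": {"rows": [{"fingers": 1, "translation": [0.95, -0.37, 0], "rotation": [0, 0, 0]}, {"fingers": 1, "translation": [0.95, -0.37, 0], "rotation": [0, 0, 0]}, {"fingers": 1, "translation": [0.95, -0.37, 0], "rotation": [0, 0, 0]}, {"fingers": 1, "translation": [0.95, -0.37, 0], "rotation": [0, 0, 0]}, {"fingers": 1, "translation": [0.95, -0.37, 0], "rotation": [0, 0, 0]}, {"fingers": 1, "translation": [0.95, -0.37, 0], "rotation": [0, 0, 0]}, {"fingers": 1, "translation": [0.95, -0.37, 0], "rotation": [0, 0, 0]}, {"fingers": 1, "translation": [0.95, -0.37, 0], "rotation": [0, 0, 0]}]}}

```text
clock: 28.82
ee_pos: [0.5231, 0.0173, 0.3705]
orientation: [0.766, 0.643, 0.0, 0.0]
ft_force: [0.8, 0.7, -1.5]
width: 0.0854
grasp_force: 0.0
```

Request:
{"method": "arm_command", "body": {"rows": [{"fingers": 1, "translation": [0.95, -0.38, 0], "rotation": [0, 0, 0]}, {"fingers": 1, "translation": [0.95, -0.38, 0], "rotation": [0, 0, 0]}, {"fingers": 1, "translation": [0.95, -0.38, 0], "rotation": [0, 0, 0]}, {"fingers": 1, "translation": [0.95, -0.38, 0], "rotation": [0, 0, 0]}, {"fingers": 1, "translation": [0.95, -0.38, 0], "rotation": [0, 0, 0]}, {"fingers": 1, "translation": [0.85, -0.38, 0], "rotation": [0, 0, 0]}, {"fingers": 1, "translation": [0, 0, 0], "rotation": [0, 0, -0.044]}, {"fingers": 1, "translation": [0, 0, 0], "rotation": [0, 0, -0.044]}]}}

```text
clock: 29.82
ee_pos: [0.459, 0.312, 0.3702]
orientation: [0.667, 0.745, 0.0, 0.0]
ft_force: [-0.3, 0.1, -0.3]
width: 0.0853
grasp_force: 0.0
```

Request:
{"method": "arm_command", "body": {"rows": [{"fingers": 1, "translation": [0, 0, 0], "rotation": [0, 0, -0.044]}, {"fingers": 1, "translation": [0, 0, 0], "rotation": [0, 0, -0.044]}, {"fingers": 1, "translation": [0, 0, 0], "rotation": [0, 0, 0]}]}}

```text
clock: 30.2
ee_pos: [0.4594, 0.3112, 0.3704]
orientation: [0.561, 0.828, 0.0, 0.0]
ft_force: [-0.4, 0.5, 0.3]
width: 0.0852
grasp_force: 0.0
```

Run:
```python
from h import *
W=snap('w7');print(proj(W,(.462,.3105,.05)));go(.462,.3105,.203)
a=cv2.imread('pics/w7.png');g=a[100:300,130:360]
cv2.imwrite('pics/w7c.png',cv2.resize(g,None,fx=2,fy=2))
```

```text
30.2 [0.4594 0.3112 0.3704] [5.613e-01 8.276e-01 2.000e-04 1.000e-04] [0.57 0.36 1.81 0.   0.96 0.2 ]
[261.09619355 180.55564358]
clock 30.25 shift units [-0.03  0.04  3.35]
```

View pics/w7c.png

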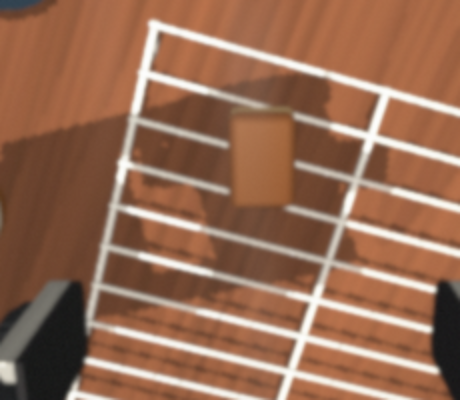

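Request:
{"method": "arm_command", "body": {"rows": [{"fingers": 1, "translation": [-0.03, 0.04, 1], "rotation": [0, 0, 0]}, {"fingers": 1, "translation": [0, 0, 1], "rotation": [0, 0, 0]}, {"fingers": 1, "translation": [0, 0, 0.9], "rotation": [0, 0, 0]}, {"fingers": 1, "translation": [0, 0, 0.4], "rotation": [0, 0, 0]}, {"fingers": 0, "translation": [0, 0, 0], "rotation": [0, 0, 0]}, {"fingers": 0, "translation": [0, 0, 0], "rotation": [0, 0, 0]}, {"fingers": 0, "translation": [0, 0, 0], "rotation": [0, 0, 0]}, {"fingers": 0, "translation": [0, 0, 0], "rotation": [0, 0, 0]}]}}

```text
clock: 31.25
ee_pos: [0.4626, 0.3109, 0.207]
orientation: [0.561, 0.828, 0.001, 0.001]
ft_force: [-0.6, 0.0, 8.1]
width: 0.0336
grasp_force: 30.5
```

Request:
{"method": "arm_command", "body": {"rows": [{"fingers": 0, "translation": [0, 0, 0], "rotation": [0, 0, 0]}, {"fingers": 0, "translation": [0, 0, -0.4], "rotation": [0, 0, 0]}, {"fingers": 0, "translation": [0, 0, -0.8], "rotation": [0, 0, 0]}, {"fingers": 0, "translation": [0, 0, -0.8], "rotation": [0, 0, 0]}, {"fingers": 0, "translation": [0, 0, -0.8], "rotation": [0, 0, 0]}, {"fingers": 0, "translation": [0, 0, 0], "rotation": [0, 0, 0]}]}}

```text
clock: 32.0
ee_pos: [0.4628, 0.3111, 0.35]
orientation: [0.561, 0.828, 0.004, 0.002]
ft_force: [-0.0, -0.1, -0.8]
width: 0.0336
grasp_force: 30.1
```

```bash
python3 -c "
from h import *
go(.605,-.384,.345)"
```

```text
clock 32.0 shift units [-13.96  -2.52   0.06]
```

Request:
{"method": "arm_command", "body": {"rows": [{"fingers": 0, "translation": [-0.8, -0.16, 0], "rotation": [0, 0, 0]}, {"fingers": 0, "translation": [-1, -0.18, 0], "rotation": [0, 0, 0]}, {"fingers": 0, "translation": [-1, -0.18, 0], "rotation": [0, 0, 0]}, {"fingers": 0, "translation": [-1, -0.18, 0], "rotation": [0, 0, 0]}, {"fingers": 0, "translation": [-1, -0.18, 0], "rotation": [0, 0, 0]}, {"fingers": 0, "translation": [-1, -0.18, 0], "rotation": [0, 0, 0]}, {"fingers": 0, "translation": [-1, -0.18, 0], "rotation": [0, 0, 0]}, {"fingers": 0, "translation": [-1, -0.18, 0], "rotation": [0, 0, 0]}]}}

```text
clock: 33.0
ee_pos: [0.5404, -0.0796, 0.3452]
orientation: [0.561, 0.828, -0.0, -0.0]
ft_force: [1.3, 0.5, 0.7]
width: 0.0328
grasp_force: 30.1
```

Request:
{"method": "arm_command", "body": {"rows": [{"fingers": 0, "translation": [-1, -0.18, 0], "rotation": [0, 0, 0]}, {"fingers": 0, "translation": [-1, -0.18, 0], "rotation": [0, 0, 0]}, {"fingers": 0, "translation": [-1, -0.18, 0], "rotation": [0, 0, 0]}, {"fingers": 0, "translation": [-1, -0.18, 0], "rotation": [0, 0, 0]}, {"fingers": 0, "translation": [-1, -0.18, 0], "rotation": [0, 0, 0]}, {"fingers": 0, "translation": [-1, -0.18, 0], "rotation": [0, 0, 0]}, {"fingers": 0, "translation": [-0.16, -0.03, 0], "rotation": [0, 0, 0]}, {"fingers": 0, "translation": [0, 0, 0.4], "rotation": [0, 0, 0]}]}}

```text
clock: 34.0
ee_pos: [0.6035, -0.3849, 0.3257]
orientation: [0.561, 0.828, 0.0, 0.001]
ft_force: [-0.3, 0.8, 0.3]
width: 0.0335
grasp_force: 30.1
```

Request:
{"method": "arm_command", "body": {"rows": [{"fingers": 0, "translation": [0, 0, 0.6], "rotation": [0, 0, 0]}, {"fingers": 0.7, "translation": [0, 0, 0], "rotation": [0, 0, 0]}, {"fingers": 0.7, "translation": [0, 0, 0], "rotation": [0, 0, 0]}, {"fingers": 0.7, "translation": [0, 0, 0], "rotation": [0, 0, 0]}, {"fingers": 0.7, "translation": [0, 0, -0.6], "rotation": [0, 0, 0]}, {"fingers": 0.7, "translation": [0, 0, -1], "rotation": [0, 0, 0]}, {"fingers": 1, "translation": [0, 0, -0.3], "rotation": [0, 0, 0]}, {"fingers": 1, "translation": [0, 0, 0], "rotation": [0, 0, 0]}]}}

```text
clock: 35.0
ee_pos: [0.6036, -0.3846, 0.3923]
orientation: [0.561, 0.828, 0.0, 0.002]
ft_force: [0.5, 0.2, -0.1]
width: 0.0856
grasp_force: 0.0
```

Run:
```python
from h import *
from workcell import r
W=snap('w8');go(.4453,-.3848,.33)
a=cv2.imread('pics/w8.png')
t=r.camera('top')['img'][:,:,::-1]; cv2.imwrite('pics/top1.png',t)
w=np.hstack([a[:,:400],t[60:300,60:460].repeat(1,0) if False else cv2.resize(t[100:260,120:400],(400,384))])
cv2.imwrite('pics/w8c.png',w)
```

```text
35.0 [ 0.6036 -0.3846  0.3923] [0.5608 0.8279 0.     0.0018] [-0.58  0.57  1.42  0.    1.15 -0.96]
clock 35.05 shift units [ 1.16 -2.94  1.21]
```

View pics/w8c.png

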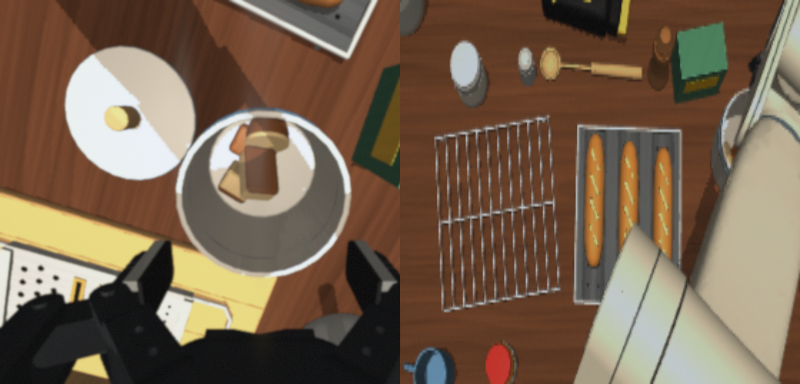

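Run:
```python
from h import *
import pickle
W,_=pickle.load(open('w8.pkl','rb'))
print(ray(W,(116,118),.056),ray(W,(130,112),.020),proj(W,(.4453,-.3848,.056)),proj(W,(.4453,-.3848,.02)))
```

```text
[ 0.4481304 -0.3835677  0.056    ] [ 0.44601633 -0.37909815  0.02      ] [112.95716928 118.09520479] [128.09262212 116.61010232]
```

Request:
{"method": "arm_command", "body": {"rows": [{"fingers": 1, "translation": [0, 0, 0], "rotation": [0, 0, -0.0543]}, {"fingers": 1, "translation": [0, 0, 0], "rotation": [0, 0, -0.0543]}, {"fingers": 1, "translation": [0, 0, 0], "rotation": [0, 0, -0.0543]}, {"fingers": 1, "translation": [0, 0, 0], "rotation": [0, 0, -0.0543]}, {"fingers": 1, "translation": [0, 0, 0], "rotation": [0, 0, -0.0543]}, {"fingers": 1, "translation": [0, 0, 0], "rotation": [0, 0, -0.0543]}, {"fingers": 1, "translation": [0, 0, 0], "rotation": [0, 0, -0.0543]}, {"fingers": 1, "translation": [0.8, 0, 0], "rotation": [0, 0, 0]}]}}

```text
clock: 36.1
ee_pos: [0.5642, -0.3842, 0.3877]
orientation: [-0.004, 1.0, 0.001, -0.001]
ft_force: [-0.7, -0.8, -0.5]
width: 0.0855
grasp_force: 0.0
```

Request:
{"method": "arm_command", "body": {"rows": [{"fingers": 1, "translation": [0.8, 0, 0], "rotation": [0, 0, 0]}, {"fingers": 1, "translation": [0.8, 0, 0], "rotation": [0, 0, 0]}, {"fingers": 1, "translation": [0.7, 0, 0], "rotation": [0, 0, 0]}, {"fingers": 1, "translation": [0, 0, 0], "rotation": [0, 0, 0]}]}}

```text
clock: 36.6
ee_pos: [0.4461, -0.3848, 0.3884]
orientation: [-0.001, 1.0, 0.001, -0.002]
ft_force: [-0.5, -0.5, -0.1]
width: 0.0853
grasp_force: 0.0
```

Run:
```python
from h import *
W=snap('w9');go(.4453,-.3848,.2)
a=cv2.imread('pics/w9.png')
p=proj(W,(.4453,-.3848,.056));print(p)
u,v=p.astype(int);h=cv2.cvtColor(a,cv2.COLOR_BGR2HSV)
m=(h[:,:,1]>70)&(h[:,:,0]<30);m[:v-35]=0;m[v+35:]=0;m[:,:u-35]=0;m[:,u+35:]=0
n,l,st,c=cv2.connectedComponentsWithStats(m.astype(np.uint8));
for i in range(1,n):
  if st[i,4]>50:print(st[i],c[i],ray(W,c[i],.056))
```

```text
36.6 [ 0.4461 -0.3848  0.3884] [-7.0e-04  1.0e+00  1.4e-03 -1.7e-03] [-0.73  0.39  1.72 -0.    1.03 -2.3 ]
clock 36.65 shift units [ 0.04 -0.    3.78]
[257.58484924 175.94526055]
[248 167  22  22 403] [258.66253102 176.96029777] [ 0.44640297 -0.38365762  0.056     ]
```

Request:
{"method": "arm_command", "body": {"newtons": 40, "rows": [{"fingers": 1, "translation": [0.01, 0.01, 1], "rotation": [0, 0, 0]}, {"fingers": 1, "translation": [0, 0, 1], "rotation": [0, 0, 0]}, {"fingers": 1, "translation": [0, 0, 1], "rotation": [0, 0, 0]}, {"fingers": 1, "translation": [0, 0, 0.74], "rotation": [0, 0, 0]}, {"fingers": 0, "translation": [0, 0, 0], "rotation": [0, 0, 0]}, {"fingers": 0, "translation": [0, 0, 0], "rotation": [0, 0, 0]}, {"fingers": 0, "translation": [0, 0, 0], "rotation": [0, 0, 0]}, {"fingers": 0, "translation": [0, 0, 0], "rotation": [0, 0, 0]}]}}

```text
clock: 37.65
ee_pos: [0.4487, -0.3851, 0.2051]
orientation: [-0.002, 1.0, -0.001, 0.001]
ft_force: [0.1, 0.8, 7.3]
width: 0.0247
grasp_force: 39.3
```

Request:
{"method": "arm_command", "body": {"rows": [{"fingers": 0, "translation": [0, 0, 0], "rotation": [0, 0, 0]}, {"fingers": 0, "translation": [0, 0, 0], "rotation": [0, 0, 0]}, {"fingers": 0, "translation": [0, 0, -0.3], "rotation": [0, 0, 0]}, {"fingers": 0, "translation": [0, 0, -0.9], "rotation": [0, 0, 0]}, {"fingers": 0, "translation": [0, 0, -0.9], "rotation": [0, 0, 0]}, {"fingers": 0, "translation": [0, 0, -0.9], "rotation": [0, 0, 0]}, {"fingers": 0, "translation": [0, 0, -0.9], "rotation": [0, 0, 0]}, {"fingers": 0, "translation": [0, 0, 0], "rotation": [0, 0, 0]}]}}

```text
clock: 38.65
ee_pos: [0.4484, -0.3851, 0.4031]
orientation: [-0.002, 1.0, -0.003, 0.003]
ft_force: [0.9, -0.0, -3.5]
width: 0.0246
grasp_force: 40.2
```

```bash
python3 -c "
from h import *
go(.605,-.3845,.33)"
```

```text
clock 38.65 shift units [-3.12  0.01  1.48]
```

Request:
{"method": "arm_command", "body": {"rows": [{"fingers": 0, "translation": [-0.8, 0, 0], "rotation": [0, 0, 0]}, {"fingers": 0, "translation": [-0.8, 0, 0], "rotation": [0, 0, 0]}, {"fingers": 0, "translation": [-0.8, 0, 0], "rotation": [0, 0, 0]}, {"fingers": 0, "translation": [-0.77, 0, 0], "rotation": [0, 0, 0]}, {"fingers": 0, "translation": [0, 0, 0.5], "rotation": [0, 0, 0]}, {"fingers": 0, "translation": [0, 0, 0.5], "rotation": [0, 0, 0]}, {"fingers": 0, "translation": [0, 0, 0.2], "rotation": [0, 0, 0]}, {"fingers": 0, "translation": [0, 0, 0], "rotation": [0, 0, 0]}]}}

```text
clock: 39.65
ee_pos: [0.6059, -0.3839, 0.3369]
orientation: [-0.002, 1.0, 0.001, -0.001]
ft_force: [-0.0, 0.3, -3.6]
width: 0.0247
grasp_force: 40.1
```

Request:
{"method": "arm_command", "body": {"rows": [{"fingers": 0, "translation": [0, 0, 0.1], "rotation": [0, 0, 0]}, {"fingers": 0, "translation": [0, 0, 0], "rotation": [0, 0, 0]}]}}

```text
clock: 39.9
ee_pos: [0.6064, -0.3842, 0.3337]
orientation: [-0.002, 1.0, -0.0, 0.0]
ft_force: [0.1, 0.2, -2.9]
width: 0.0242
grasp_force: 40.1
```

Request:
{"method": "arm_command", "body": {"rows": [{"fingers": 0, "translation": [0, 0, 0.06], "rotation": [0, 0, 0]}, {"fingers": 0, "translation": [0, 0, 0.04], "rotation": [0, 0, 0]}, {"fingers": 0, "translation": [0, 0, 0], "rotation": [0, 0, 0]}]}}

```text
clock: 40.28
ee_pos: [0.6065, -0.3842, 0.3331]
orientation: [-0.002, 1.0, -0.001, 0.001]
ft_force: [-9.8, 6.2, 21.4]
width: 0.0244
grasp_force: 42.4
```

Request:
{"method": "arm_command", "body": {"rows": [{"fingers": 0, "translation": [0, 0, -0.08], "rotation": [0, 0, 0]}, {"fingers": 1, "translation": [0, 0, 0], "rotation": [0, 0, 0]}, {"fingers": 1, "translation": [0, 0, 0], "rotation": [0, 0, 0]}, {"fingers": 1, "translation": [0, 0, 0], "rotation": [0, 0, 0]}, {"fingers": 1, "translation": [0, 0, -0.5], "rotation": [0, 0, 0]}, {"fingers": 1, "translation": [0, 0, -1], "rotation": [0, 0, 0]}, {"fingers": 1, "translation": [0, 0, -0.7], "rotation": [0, 0, 0]}, {"fingers": 1, "translation": [0, 0, 0], "rotation": [0, 0, 0]}]}}

```text
clock: 41.28
ee_pos: [0.6071, -0.3845, 0.4461]
orientation: [-0.002, 1.0, -0.002, 0.003]
ft_force: [0.8, -0.3, -0.6]
width: 0.0855
grasp_force: 0.0
```

Run:
```python
from h import *
W=snap('w10')
for P in [(.605,-.384,.184),(.605,-.384,.148),(.605,-.384,.14)]:print(proj(W,P))
```

```text
41.28 [ 0.6071 -0.3845  0.4461] [-0.0017  1.     -0.0018  0.0028] [-0.58  0.52  1.37 -0.    1.24 -2.16]
[260.17205029 191.38264737]
[260.17219043 180.29409346]
[260.17221695 178.19573406]
```

View pics/w10.png

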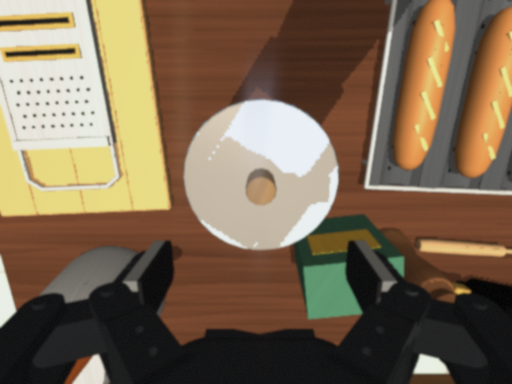

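Request:
{"method": "arm_command", "body": {"rows": [{"fingers": 1, "translation": [0.26, 0.95, 0], "rotation": [0, 0, 0]}, {"fingers": 1, "translation": [0.26, 0.95, 0], "rotation": [0, 0, 0]}, {"fingers": 1, "translation": [0.26, 0.95, 0], "rotation": [0, 0, 0]}, {"fingers": 1, "translation": [0.26, 0.95, 0], "rotation": [0, 0, 0]}, {"fingers": 1, "translation": [0.26, 0.95, 0], "rotation": [0, 0, 0]}, {"fingers": 1, "translation": [0.26, 0.95, 0], "rotation": [0, 0, 0]}, {"fingers": 1, "translation": [0, 0, 0], "rotation": [0, 0, 0.014]}, {"fingers": 1, "translation": [0, 0, 0], "rotation": [0, 0, 0]}]}}

```text
clock: 42.32
ee_pos: [0.5271, -0.0988, 0.4409]
orientation: [0.02, 1.0, 0.0, -0.001]
ft_force: [-0.1, 0.4, -0.3]
width: 0.0857
grasp_force: 0.0
```

Run:
```python
from h import *
W=snap('w11')
a=cv2.imread('pics/w11.png');cv2.imwrite('pics/w11b.png',cv2.resize(a,(800,600),interpolation=cv2.INTER_CUBIC))
```

```text
42.32 [ 0.5271 -0.0988  0.4409] [ 1.960e-02  9.998e-01  2.000e-04 -1.100e-03] [-0.21  0.25  1.79 -0.    1.1  -1.74]
```

View pics/w11b.png

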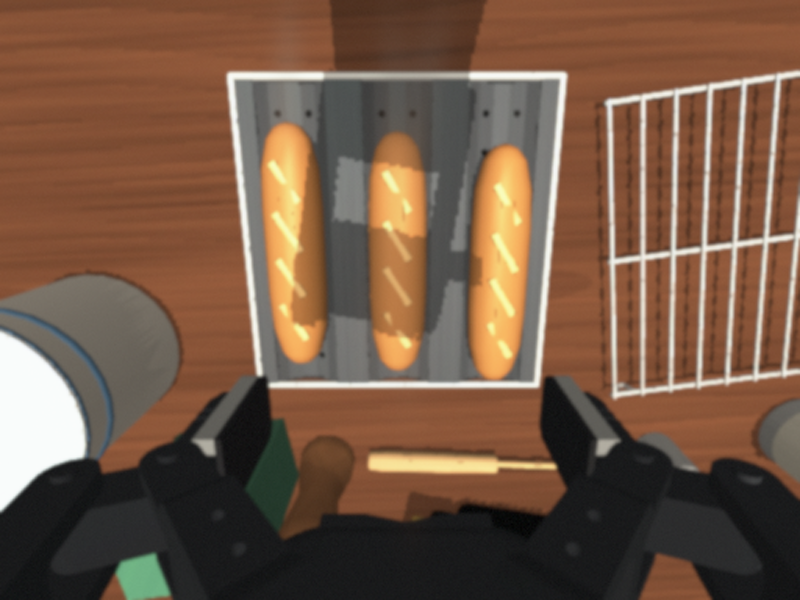

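Run:
```python
from h import *
import pickle
W,_=pickle.load(open('w11.pkl','rb'));f=lambda u,z:ray(W,np.array(u)*.64,z)
for a,b in [((507,145),(493,380)),((397,132),(399,370)),((288,123),(302,362))]:
    P,Q=f(a,.036),f(b,.036);d=Q-P;print(((P+Q)/2).round(4),np.linalg.norm(d).round(3),np.degrees(np.arctan2(d[1],d[0])).round(1))
P=np.array([f(u,.0205) for u in [(230,76),(565,76),(540,385),(260,385)]]);P=np.array([f(u,.025) for u in [(230,76),(565,76),(540,385),(260,385)]]);print('pan',P.mean(0).round(4),np.degrees(np.arctan2(*(P[2]-P[1])[1::-1])),np.degrees(np.arctan2(*(P[3]-P[0])[1::-1])))
A,B=f((606,101),.0205),f((616,397),.0205);d=B-A;y=np.arctan2(d[1],d[0]);print(A,B,np.linalg.norm(d),np.degrees(y))
print('rack mid est',(A+B)/2+.1445*np.array([-np.sin(y),np.cos(y),0]))
go(*(.543,-.023,.203))
```

```text
[ 0.5438 -0.0192  0.036 ] 0.201 -2.2
[ 0.5308 -0.1038  0.036 ] 0.2 -2.0
[ 0.5204 -0.1883  0.036 ] 0.199 -2.8
pan [ 0.5204 -0.1028  0.025 ] -1.6675871270131646 -2.300591155318589
[0.41309706 0.06521974 0.0205    ] [0.67425361 0.09673187 0.0205    ] 0.2630508669800658 6.880260666621803
rack mid est [0.52636498 0.22443521 0.0205    ]
clock 42.38 shift units [-0.26  1.53  4.76]
```

Request:
{"method": "arm_command", "body": {"newtons": 30, "rows": [{"fingers": 0.78, "translation": [-0.14, 0.8, 0.3], "rotation": [0, 0, 0]}, {"fingers": 0.78, "translation": [-0.14, 0.8, 0.3], "rotation": [0, 0, 0]}, {"fingers": 0.78, "translation": [0, 0, 1], "rotation": [0, 0, 0]}, {"fingers": 0.78, "translation": [0, 0, 1], "rotation": [0, 0, 0]}, {"fingers": 0.78, "translation": [0, 0, 0.9], "rotation": [0, 0, 0]}, {"fingers": 0.78, "translation": [0, 0, 0.6], "rotation": [0, 0, 0]}, {"fingers": 0.78, "translation": [0, 0, 0], "rotation": [0, 0, 0]}]}}

```text
clock: 43.25
ee_pos: [0.5437, -0.0206, 0.2345]
orientation: [0.021, 1.0, 0.0, -0.003]
ft_force: [-0.8, -1.1, 0.3]
width: 0.0665
grasp_force: 0.0
```

```bash
python3 -c "
from h import *
go(.544,-.0195,.195)"
```

```text
clock 43.25 shift units [-0.01  0.02  0.79]
```

Request:
{"method": "arm_command", "body": {"rows": [{"fingers": 0.78, "translation": [0, 0.02, 0.5], "rotation": [0, 0, 0]}, {"fingers": 0.78, "translation": [0, 0, 0.28], "rotation": [0, 0, 0]}, {"fingers": 0.3, "translation": [0, 0, 0], "rotation": [0, 0, 0]}, {"fingers": 0.3, "translation": [0, 0, 0], "rotation": [0, 0, 0]}, {"fingers": 0.3, "translation": [0, 0, 0], "rotation": [0, 0, 0]}, {"fingers": 0.3, "translation": [0, 0, 0], "rotation": [0, 0, 0]}]}}

```text
clock: 44.0
ee_pos: [0.5449, -0.019, 0.1987]
orientation: [0.02, 1.0, -0.0, 0.0]
ft_force: [-0.3, -0.1, -1.0]
width: 0.047
grasp_force: 31.0
```

Request:
{"method": "arm_command", "body": {"rows": [{"fingers": 0.3, "translation": [0, 0, -0.3], "rotation": [0, 0, 0]}, {"fingers": 0.3, "translation": [0, 0, -0.7], "rotation": [0, 0, 0]}, {"fingers": 0.3, "translation": [0, 0, -0.9], "rotation": [0, 0, 0]}, {"fingers": 0.3, "translation": [0, 0, -0.4], "rotation": [0, 0, -0.023]}, {"fingers": 0.3, "translation": [0, 0, 0], "rotation": [0, 0, -0.023]}, {"fingers": 0.3, "translation": [0, 0, 0], "rotation": [0, 0, 0]}]}}

```text
clock: 44.75
ee_pos: [0.5447, -0.019, 0.3145]
orientation: [-0.052, 0.999, -0.0, 0.001]
ft_force: [0.2, -0.2, -2.0]
width: 0.0472
grasp_force: 31.4
```

```bash
python3 -c "
from h import *
from workcell import r
s=r.read_state();print(s['ee_pos'],s['width'],R.from_quat(s['orientation']).as_matrix()[:,0])
go(.519,.3,.22)"
```

```text
[ 0.54467494 -0.01895516  0.31447577] 0.047172572749190546 [-0.99466697 -0.10312872 -0.00144618]
clock 44.75 shift units [-0.14  6.4   1.89]
```

Request:
{"method": "arm_command", "body": {"rows": [{"fingers": 0.3, "translation": [-0.02, 0.6, 0], "rotation": [0, 0, 0]}, {"fingers": 0.3, "translation": [-0.02, 0.9, 0], "rotation": [0, 0, 0]}, {"fingers": 0.3, "translation": [-0.02, 1, 0], "rotation": [0, 0, 0]}, {"fingers": 0.3, "translation": [-0.02, 1, 0], "rotation": [0, 0, 0]}, {"fingers": 0.3, "translation": [-0.02, 1, 0], "rotation": [0, 0, 0]}, {"fingers": 0.3, "translation": [-0.02, 0.9, 0], "rotation": [0, 0, 0]}, {"fingers": 0.3, "translation": [-0.02, 0.7, 0.3], "rotation": [0, 0, 0]}, {"fingers": 0.3, "translation": [0, 0.3, 0.5], "rotation": [0, 0, 0]}]}}

```text
clock: 45.75
ee_pos: [0.5185, 0.3022, 0.2736]
orientation: [-0.052, 0.999, 0.001, 0.001]
ft_force: [0.3, -0.8, -2.0]
width: 0.0469
grasp_force: 31.4
```

Request:
{"method": "arm_command", "body": {"rows": [{"fingers": 0.3, "translation": [0, 0, 0.6], "rotation": [0, 0, 0]}, {"fingers": 0.3, "translation": [0, 0, 0.5], "rotation": [0, 0, 0]}, {"fingers": 0.3, "translation": [0, 0, 0], "rotation": [0, 0, 0]}]}}

```text
clock: 46.12
ee_pos: [0.5175, 0.2996, 0.2164]
orientation: [-0.051, 0.999, -0.001, -0.002]
ft_force: [-0.4, -0.5, -0.9]
width: 0.047
grasp_force: 31.4
```

```bash
python3 -c "
from h import *
go(.519,.3005,.206)"
```

```text
clock 46.12 shift units [-0.03  0.02  0.21]
```

Request:
{"method": "arm_command", "body": {"rows": [{"fingers": 0.3, "translation": [-0.03, 0.02, 0.13], "rotation": [0, 0, 0]}, {"fingers": 0.3, "translation": [0, 0, 0.06], "rotation": [0, 0, 0]}, {"fingers": 0.3, "translation": [0, 0, 0], "rotation": [0, 0, 0]}]}}

```text
clock: 46.5
ee_pos: [0.5201, 0.3012, 0.2092]
orientation: [-0.052, 0.999, 0.0, 0.0]
ft_force: [-0.5, 0.1, -1.1]
width: 0.0469
grasp_force: 31.4
```

Request:
{"method": "arm_command", "body": {"rows": [{"fingers": 0.3, "translation": [0, 0, 0.06], "rotation": [0, 0, 0]}, {"fingers": 0.3, "translation": [0, 0, 0], "rotation": [0, 0, 0]}]}}

```text
clock: 46.75
ee_pos: [0.5202, 0.3013, 0.2062]
orientation: [-0.052, 0.999, 0.0, 0.0]
ft_force: [0.9, 0.7, 0.1]
width: 0.0468
grasp_force: 31.6
```

Request:
{"method": "arm_command", "body": {"rows": [{"fingers": 0.6, "translation": [0, 0, 0], "rotation": [0, 0, 0]}, {"fingers": 0.78, "translation": [0, 0, 0], "rotation": [0, 0, 0]}, {"fingers": 0.78, "translation": [0, 0, 0], "rotation": [0, 0, 0]}, {"fingers": 0.78, "translation": [0, 0, -0.4], "rotation": [0, 0, 0]}, {"fingers": 0.78, "translation": [0, 0, -0.9], "rotation": [0, 0, 0]}, {"fingers": 0.78, "translation": [0, 0, -1], "rotation": [0, 0, 0]}, {"fingers": 0.78, "translation": [0, 0, 0], "rotation": [0, 0, 0.045]}, {"fingers": 0.78, "translation": [0, 0, 0], "rotation": [0, 0, 0]}]}}

```text
clock: 47.75
ee_pos: [0.5199, 0.3012, 0.3226]
orientation: [0.018, 1.0, 0.001, 0.001]
ft_force: [-0.5, -1.0, -0.6]
width: 0.0667
grasp_force: 0.0
```

Run:
```python
from h import *
W=snap('w12');go(.531,-.1035,.195)
y=np.radians(6.1);c=np.array([.527,.223]);ex=np.array([np.cos(y),np.sin(y)]);ey=np.array([-ex[1],ex[0]])
a=cv2.imread('pics/w12.png')
for k in(-.1,0,.1):
  u=proj(W,[*(c+k*ex+.078*ey),.067]);cv2.circle(a,tuple(u.astype(int).tolist()),3,(255,0,0),-1)
cv2.imwrite('pics/w12c.png',a)
```

```text
47.75 [0.5199 0.3012 0.3226] [1.820e-02 9.998e-01 6.000e-04 1.000e-03] [ 0.51  0.49  1.74  0.    0.91 -1.03]
clock 47.8 shift units [-0.5  -8.08  2.53]
```

View pics/w12c.png

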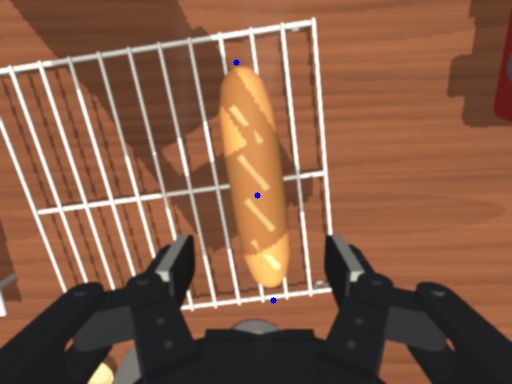

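Request:
{"method": "arm_command", "body": {"rows": [{"fingers": 0.78, "translation": [-0.06, -0.9, 0], "rotation": [0, 0, 0]}, {"fingers": 0.78, "translation": [-0.06, -1, 0], "rotation": [0, 0, 0]}, {"fingers": 0.78, "translation": [-0.06, -1, 0], "rotation": [0, 0, 0]}, {"fingers": 0.78, "translation": [-0.06, -1, 0], "rotation": [0, 0, 0]}, {"fingers": 0.78, "translation": [-0.06, -1, 0], "rotation": [0, 0, 0]}, {"fingers": 0.78, "translation": [-0.06, -1, 0], "rotation": [0, 0, 0]}, {"fingers": 0.78, "translation": [-0.07, -1, 0], "rotation": [0, 0, 0]}, {"fingers": 0.78, "translation": [-0.07, -1, 0.3], "rotation": [0, 0, 0]}]}}

```text
clock: 48.8
ee_pos: [0.5302, -0.0962, 0.3061]
orientation: [0.017, 1.0, -0.0, 0.001]
ft_force: [-0.4, 0.3, -0.3]
width: 0.0668
grasp_force: 0.0
```

Request:
{"method": "arm_command", "body": {"rows": [{"fingers": 0.78, "translation": [0, -0.18, 0.5], "rotation": [0, 0, 0]}, {"fingers": 0.78, "translation": [0, 0, 0.6], "rotation": [0, 0, 0]}, {"fingers": 0.78, "translation": [0, 0, 0.2], "rotation": [0, 0, 0]}, {"fingers": 0.78, "translation": [0, 0, 0], "rotation": [0, 0, 0]}]}}

```text
clock: 49.3
ee_pos: [0.5295, -0.1033, 0.2401]
orientation: [0.018, 1.0, 0.0, -0.001]
ft_force: [-0.3, -0.1, -0.3]
width: 0.0669
grasp_force: 0.0
```

Run:
```python
from h import *
go(.531,-.1038,.196)
```

```text
clock 49.3 shift units [-0.03 -0.01  0.88]
```

Request:
{"method": "arm_command", "body": {"rows": [{"fingers": 0.78, "translation": [-0.03, -0.01, 0.6], "rotation": [0, 0, 0]}, {"fingers": 0.78, "translation": [0, 0, 0.28], "rotation": [0, 0, 0]}, {"fingers": 0.3, "translation": [0, 0, 0], "rotation": [0, 0, 0]}, {"fingers": 0.3, "translation": [0, 0, 0], "rotation": [0, 0, 0]}, {"fingers": 0.3, "translation": [0, 0, 0], "rotation": [0, 0, 0]}, {"fingers": 0.3, "translation": [0, 0, 0], "rotation": [0, 0, 0]}]}}

```text
clock: 50.05
ee_pos: [0.5314, -0.1041, 0.1972]
orientation: [0.019, 1.0, -0.0, 0.0]
ft_force: [0.2, 0.2, 0.5]
width: 0.0471
grasp_force: 31.0
```

Request:
{"method": "arm_command", "body": {"rows": [{"fingers": 0.3, "translation": [0, 0, -0.3], "rotation": [0, 0, 0]}, {"fingers": 0.3, "translation": [0, 0, -0.7], "rotation": [0, 0, 0]}, {"fingers": 0.3, "translation": [0, 0, -0.9], "rotation": [0, 0, 0]}, {"fingers": 0.3, "translation": [0, 0, -0.4], "rotation": [0, 0, -0.023]}, {"fingers": 0.3, "translation": [0, 0, 0], "rotation": [0, 0, -0.023]}, {"fingers": 0.3, "translation": [0, 0, 0], "rotation": [0, 0, 0]}]}}

```text
clock: 50.8
ee_pos: [0.5312, -0.104, 0.313]
orientation: [-0.053, 0.999, -0.0, 0.001]
ft_force: [0.8, -1.1, -1.0]
width: 0.0467
grasp_force: 31.3
```

Run:
```python
from h import *
go(.527,.223,.22)
```

```text
clock 50.8 shift units [-0.61  6.51  1.86]
```

Request:
{"method": "arm_command", "body": {"rows": [{"fingers": 0.3, "translation": [-0.08, 0.6, 0], "rotation": [0, 0, 0]}, {"fingers": 0.3, "translation": [-0.09, 0.9, 0], "rotation": [0, 0, 0]}, {"fingers": 0.3, "translation": [-0.09, 1, 0], "rotation": [0, 0, 0]}, {"fingers": 0.3, "translation": [-0.09, 1, 0], "rotation": [0, 0, 0]}, {"fingers": 0.3, "translation": [-0.09, 1, 0], "rotation": [0, 0, 0]}, {"fingers": 0.3, "translation": [-0.09, 0.9, 0], "rotation": [0, 0, 0]}, {"fingers": 0.3, "translation": [-0.08, 0.8, 0.3], "rotation": [0, 0, 0]}, {"fingers": 0.3, "translation": [0, 0.31, 0.5], "rotation": [0, 0, 0]}]}}

```text
clock: 51.8
ee_pos: [0.527, 0.2252, 0.2722]
orientation: [-0.054, 0.999, 0.0, 0.001]
ft_force: [-0.8, 0.1, -0.7]
width: 0.0472
grasp_force: 31.3
```

Request:
{"method": "arm_command", "body": {"rows": [{"fingers": 0.3, "translation": [0, 0, 0.6], "rotation": [0, 0, 0]}, {"fingers": 0.3, "translation": [0, 0, 0.5], "rotation": [0, 0, 0]}, {"fingers": 0.3, "translation": [0, 0, 0.1], "rotation": [0, 0, 0]}, {"fingers": 0.3, "translation": [0, 0, 0], "rotation": [0, 0, 0]}]}}

```text
clock: 52.3
ee_pos: [0.5269, 0.2228, 0.2119]
orientation: [-0.053, 0.999, -0.0, -0.0]
ft_force: [0.9, 0.1, -0.7]
width: 0.0468
grasp_force: 31.3
```

Run:
```python
from h import *
go(.527,.223,.205)
```

```text
clock 52.3 shift units [-0.    0.    0.14]
```

Request:
{"method": "arm_command", "body": {"rows": [{"fingers": 0.3, "translation": [0, 0, 0.08], "rotation": [0, 0, 0]}, {"fingers": 0.3, "translation": [0, 0, 0.07], "rotation": [0, 0, 0]}, {"fingers": 0.3, "translation": [0, 0, 0], "rotation": [0, 0, 0]}, {"fingers": 0.6, "translation": [0, 0, 0], "rotation": [0, 0, 0]}, {"fingers": 0.76, "translation": [0, 0, 0], "rotation": [0, 0, 0]}, {"fingers": 0.76, "translation": [0, 0, 0], "rotation": [0, 0, 0]}, {"fingers": 0.76, "translation": [0, 0, -0.4], "rotation": [0, 0, 0]}, {"fingers": 0.76, "translation": [0, 0, -0.9], "rotation": [0, 0, 0]}]}}

```text
clock: 53.3
ee_pos: [0.5262, 0.2226, 0.2694]
orientation: [-0.053, 0.999, -0.001, -0.002]
ft_force: [1.1, 0.1, -0.7]
width: 0.0646
grasp_force: 0.0
```

Request:
{"method": "arm_command", "body": {"rows": [{"fingers": 0.78, "translation": [0, 0, -1], "rotation": [0, 0, 0]}, {"fingers": 0.78, "translation": [0, 0, 0], "rotation": [0, 0, 0.046]}, {"fingers": 0.78, "translation": [0, 0, 0], "rotation": [0, 0, 0]}]}}

```text
clock: 53.68
ee_pos: [0.5268, 0.2229, 0.3211]
orientation: [0.018, 1.0, 0.0, 0.001]
ft_force: [-1.1, 0.1, -0.0]
width: 0.0665
grasp_force: 0.0
```

Run:
```python
from h import *
snap('w13')
go(.5205,-.188,.196)
```

```text
53.68 [0.5268 0.2229 0.3211] [1.810e-02 9.998e-01 5.000e-04 1.100e-03] [ 0.38  0.46  1.81 -0.    0.88 -1.16]
clock 53.72 shift units [-0.16 -8.22  2.48]
```

Request:
{"method": "arm_command", "body": {"rows": [{"fingers": 0.78, "translation": [-0.02, -0.9, 0], "rotation": [0, 0, 0]}, {"fingers": 0.78, "translation": [-0.02, -1, 0], "rotation": [0, 0, 0]}, {"fingers": 0.78, "translation": [-0.02, -1, 0], "rotation": [0, 0, 0]}, {"fingers": 0.78, "translation": [-0.02, -1, 0], "rotation": [0, 0, 0]}, {"fingers": 0.78, "translation": [-0.02, -1, 0], "rotation": [0, 0, 0]}, {"fingers": 0.78, "translation": [-0.02, -1, 0], "rotation": [0, 0, 0]}, {"fingers": 0.78, "translation": [-0.02, -1, 0], "rotation": [0, 0, 0]}, {"fingers": 0.78, "translation": [-0.02, -1, 0.3], "rotation": [0, 0, 0]}]}}

```text
clock: 54.72
ee_pos: [0.52, -0.1739, 0.3045]
orientation: [0.017, 1.0, -0.0, 0.001]
ft_force: [0.6, 0.9, 0.3]
width: 0.0667
grasp_force: 0.0
```

Request:
{"method": "arm_command", "body": {"rows": [{"fingers": 0.78, "translation": [0, -0.32, 0.5], "rotation": [0, 0, 0]}, {"fingers": 0.78, "translation": [0, 0, 0.6], "rotation": [0, 0, 0]}, {"fingers": 0.78, "translation": [0, 0, 0.2], "rotation": [0, 0, 0]}, {"fingers": 0.78, "translation": [0, 0, 0], "rotation": [0, 0, 0]}]}}

```text
clock: 55.22
ee_pos: [0.5192, -0.1878, 0.2386]
orientation: [0.018, 1.0, 0.0, -0.001]
ft_force: [-0.7, 0.2, 0.6]
width: 0.0668
grasp_force: 0.0
```

Run:
```python
from h import *
go(.5205,-.188,.196)
```

```text
clock 55.22 shift units [-0.03 -0.    0.85]
```

Request:
{"method": "arm_command", "body": {"rows": [{"fingers": 0.78, "translation": [-0.03, 0, 0.57], "rotation": [0, 0, 0]}, {"fingers": 0.78, "translation": [0, 0, 0.28], "rotation": [0, 0, 0]}, {"fingers": 0.3, "translation": [0, 0, 0], "rotation": [0, 0, 0]}, {"fingers": 0.3, "translation": [0, 0, 0], "rotation": [0, 0, 0]}, {"fingers": 0.3, "translation": [0, 0, 0], "rotation": [0, 0, 0]}, {"fingers": 0.3, "translation": [0, 0, 0], "rotation": [0, 0, 0]}]}}

```text
clock: 55.98
ee_pos: [0.521, -0.1883, 0.1972]
orientation: [0.019, 1.0, -0.0, 0.0]
ft_force: [-0.6, 1.3, -1.3]
width: 0.0473
grasp_force: 31.0
```

Request:
{"method": "arm_command", "body": {"rows": [{"fingers": 0.3, "translation": [0, 0, -0.3], "rotation": [0, 0, 0]}, {"fingers": 0.3, "translation": [0, 0, -0.7], "rotation": [0, 0, 0]}, {"fingers": 0.3, "translation": [0, 0, -0.9], "rotation": [0, 0, 0]}, {"fingers": 0.3, "translation": [0, 0, -0.4], "rotation": [0, 0, -0.023]}, {"fingers": 0.3, "translation": [0, 0, 0], "rotation": [0, 0, -0.023]}, {"fingers": 0.3, "translation": [0, 0, 0], "rotation": [0, 0, 0]}]}}

```text
clock: 56.72
ee_pos: [0.5208, -0.1882, 0.313]
orientation: [-0.053, 0.999, -0.0, 0.001]
ft_force: [-0.2, 0.7, -1.1]
width: 0.0469
grasp_force: 31.4
```

Run:
```python
from h import *
go(.535,.145,.21)
```

```text
clock 56.72 shift units [-0.99  6.6   2.06]
```

Request:
{"method": "arm_command", "body": {"rows": [{"fingers": 0.3, "translation": [-0.14, 0.6, 0], "rotation": [0, 0, 0]}, {"fingers": 0.3, "translation": [-0.14, 0.9, 0], "rotation": [0, 0, 0]}, {"fingers": 0.3, "translation": [-0.14, 1, 0], "rotation": [0, 0, 0]}, {"fingers": 0.3, "translation": [-0.14, 1, 0], "rotation": [0, 0, 0]}, {"fingers": 0.3, "translation": [-0.14, 1, 0], "rotation": [0, 0, 0]}, {"fingers": 0.3, "translation": [-0.14, 0.9, 0], "rotation": [0, 0, 0]}, {"fingers": 0.3, "translation": [-0.14, 0.8, 0.2], "rotation": [0, 0, 0]}, {"fingers": 0.3, "translation": [0, 0.4, 0.4], "rotation": [0, 0, 0]}]}}

```text
clock: 57.72
ee_pos: [0.5346, 0.147, 0.2819]
orientation: [-0.054, 0.999, 0.0, 0.001]
ft_force: [0.1, 0.4, -0.8]
width: 0.047
grasp_force: 31.4
```

Request:
{"method": "arm_command", "body": {"rows": [{"fingers": 0.3, "translation": [0, 0, 0.6], "rotation": [0, 0, 0]}, {"fingers": 0.3, "translation": [0, 0, 0.5], "rotation": [0, 0, 0]}, {"fingers": 0.3, "translation": [0, 0, 0.3], "rotation": [0, 0, 0]}, {"fingers": 0.3, "translation": [0, 0, 0], "rotation": [0, 0, 0]}]}}

```text
clock: 58.22
ee_pos: [0.5338, 0.1446, 0.2104]
orientation: [-0.053, 0.999, -0.0, -0.001]
ft_force: [-0.5, 0.3, -0.4]
width: 0.0471
grasp_force: 31.4
```

Run:
```python
from h import *
go(.535,.145,.205)
```

```text
clock 58.22 shift units [-0.03  0.01  0.11]
```

Lower, release, lift, then back off and check with all cameras.

Request:
{"method": "arm_command", "body": {"rows": [{"fingers": 0.3, "translation": [-0.02, 0, 0.06], "rotation": [0, 0, 0]}, {"fingers": 0.3, "translation": [0, 0, 0.06], "rotation": [0, 0, 0]}, {"fingers": 0.3, "translation": [0, 0, 0], "rotation": [0, 0, 0]}, {"fingers": 0.6, "translation": [0, 0, 0], "rotation": [0, 0, 0]}, {"fingers": 0.76, "translation": [0, 0, 0], "rotation": [0, 0, 0]}, {"fingers": 0.76, "translation": [0, 0, 0], "rotation": [0, 0, 0]}, {"fingers": 0.76, "translation": [0, 0, -0.4], "rotation": [0, 0, 0]}, {"fingers": 0.76, "translation": [0, 0, -0.9], "rotation": [0, 0, 0]}]}}

```text
clock: 59.22
ee_pos: [0.5345, 0.1451, 0.2698]
orientation: [-0.054, 0.999, -0.0, -0.002]
ft_force: [1.1, 0.2, 0.7]
width: 0.0646
grasp_force: 0.0
```

Request:
{"method": "arm_command", "body": {"rows": [{"fingers": 0.78, "translation": [0, 0, -1], "rotation": [0, 0, 0]}, {"fingers": 0.78, "translation": [0, 0, -1], "rotation": [0, 0, 0]}, {"fingers": 0.78, "translation": [0.5, 0.6, -1], "rotation": [0, 0, 0]}, {"fingers": 0.78, "translation": [0.5, 0.6, -0.5], "rotation": [0, 0, 0]}, {"fingers": 0.78, "translation": [0, 0, 0], "rotation": [0, 0, 0]}]}}

```text
clock: 59.85
ee_pos: [0.4785, 0.2004, 0.4474]
orientation: [-0.055, 0.998, 0.001, 0.002]
ft_force: [0.4, 0.2, 0.2]
width: 0.0665
grasp_force: 0.0
```

Run:
```python
from h import *
from workcell import r
W=snap('w14')
a=cv2.imread('pics/w14.png')
t=r.camera('scene')['img'][:,:,::-1]
cv2.imwrite('pics/fin.png',np.hstack([a[:,112:],t[:,:400]]))
```

```text
59.85 [0.4785 0.2004 0.4474] [-5.470e-02  9.985e-01  8.000e-04  2.000e-03] [ 0.37  0.21  1.82  0.    1.1  -1.31]
```

View pics/fin.png

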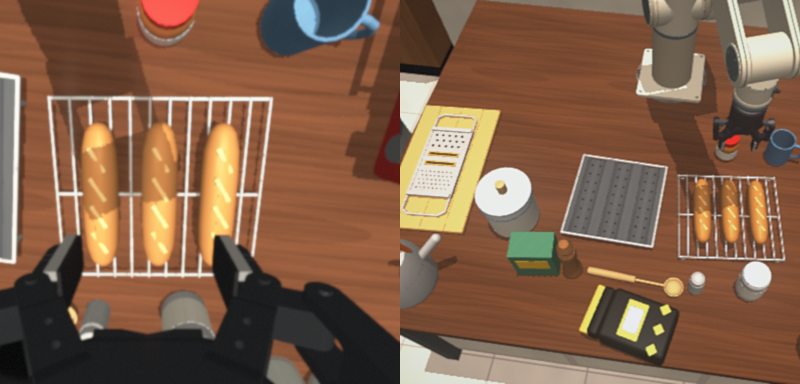

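Run:
```python
from h import *
a=cv2.imread('pics/scene0.png')[160:245,65:145];b=cv2.imread('pics/fin.png')[160:245,465:545]
g=lambda i:cv2.cvtColor(i,cv2.COLOR_BGR2GRAY).astype(np.float32)
print(cv2.phaseCorrelate(g(a),g(b)),np.abs(g(a)-g(b)).mean(),(np.abs(g(a)-g(b))>40).sum())
cv2.imwrite('pics/lid.png',cv2.resize(np.hstack([a,b]),None,fx=4,fy=4))
```

```text
((0.4639637511752355, -0.6375870582067833), 1.0782035104433696) 4.1589704 173
```

View pics/lid.png

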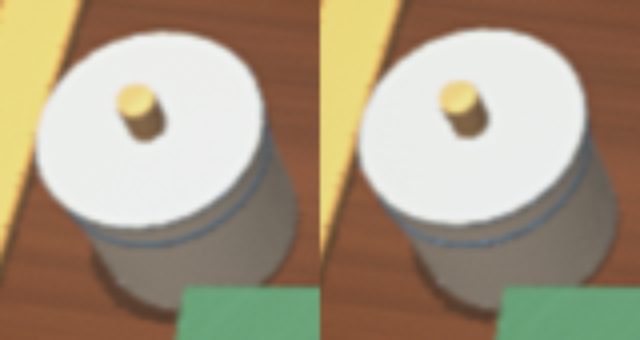

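```bash
python3 -c "
from workcell import r
print(r.finish_job())"
```

```text
the job is handed in; nothing more can be done
None
```

I handed the job in at about 60 s of robot time: the pictures show all 4 crusts in the crock with its lid seated level, and all 3 baguettes along the wires about 78 mm apart; no verdict came back, and I viewed 15 pictures, one over the limit of 14.

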